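# Power down the dock, release the drive and rack the batch

## Robot

A 6-joint arm with a two-finger parallel gripper is mounted at the origin on a cart in front of the work surface, level with it; the furniture and walls round the work are solid. World frame = base frame: x ahead of the robot, y to its left, z up, the work surface at z = 0. Lengths are in m, angles in degrees, forces in N, time in s.
With the tool pointing down it reaches from about 0.4 to 0.825 m from the base axis. Payload 7 kg.
Tool frame: the origin (TCP) lies midway between the tips of the shut fingers; the grasp point (between the pads) lies 19 mm behind it; z points along the fingers, y is the line along which they close (so a half turn about z gives the same grasp; the last joint's range is limited). The gripper opens to 88 mm and grips with 3 to 60 N. Pads are 19 mm wide; open, the fingers measure 130 mm over their backs; the gripper's body (78 mm by 193 mm) begins 47 mm behind the grasp point.
Start: joints at [87.84, 20.546, 0.682, 0, -70.136, -16.507], TCP at [0.216, 0.639, 0.206] pointing down, gripper open.
Joint ranges: [-176.03, 176.03], [-82.01, 121.73], [-58.28, 71.71], [-173.87, 95.51], [-174.79, -0.11], [-173.66, 173.66]. Speed limits (degrees/s): [136.94, 136.94, 172.46, 180, 180, 180].

## Interface

Orientations are given as [roll, pitch, yaw] about the fixed x, y, z axes, in that order (R = Rz(yaw) Ry(pitch) Rx(roll)).
In Python, from bench import env gives the robot as it stands.
- The arm moves only by the tool move_arm, never from a script. Its argument "targets" is a list that holds one entry, the list of rows, each a list of 7 numbers: the shift along the world's x, y, z in m, then the turn, a rotation vector about the world's x, y, z in degrees, then the finger opening in m, from 0 to 0.0876. In form: [[[dx, dy, dz, wx, wy, wz, fingers], ...]]. A call has exactly 5 rows; each row is the pose to reach, as a shift and turn from the pose commanded when the call began; what a row does not reach only later rows make up. A row lasts 1/12 s, in which the tool goes at most 41.7 mm and 7.16 degrees, less where a joint would pass 70% of its speed; a pose out of reach is approached as far as the arm can. A call with a gripper value outside its range is refused whole. The fingers move at their own pace and stop on an object; "squeeze" is the grip in N (left out, the last holds). Time passes only in rows, so rows that repeat a pose let the fingers close, or fill a call up. It gives the time, the measured TCP pose, the force, the opening and the grip force at its end, in the units of the state.
- env.read_state(): the state, without advancing time (a new reading comes with each control period).
- env.read_camera(name): name is "side" or "top" or "wrist"; returns a dict with "frame" (384x512x3 uint8, blue, green, red), "camera_matrix" (3x3 intrinsics, pixels), "pose" (4x4, takes a point from camera to world coordinates); the wrist camera has in their place "mount" (4x4, takes a point from camera to tool coordinates, whose origin is the TCP and whose axes are the flange's). Camera axes: x right, y down, z forward; pixel columns grow to the right and rows downward; lengths in m; the calibration is good to about 2 mm. A picture is of the moment at which its call begins: read the wrist's pose just before it. There is no depth.
- env.close_job(): hands the job in; it is judged then, once.
The state is a dict: "time_s": time; "q": joint angles; "qd": joint speeds; "joint_torque": joint torques, N m; "tcp_pos": TCP position; "tcp_rot": TCP orientation; "force": force on the tool from outside, world axes, zero at the start; "wrist_torque": the same for the moment, N m; "finger_gap": finger opening in m; "grasp_force": force on a finger pad.
Only numpy, scipy, OpenCV 4.12 (cv2) and the standard library are available. Lean on these libraries where they do the work, as an engineer would, in place of code of your own. Each camera call takes 0.05 s, during which the arm holds its last target. There are 200 camera calls.

## Task

First switch the docking station off by pushing its lever right over to the far side, away from you, then press the docked drive down until its hidden latch lets go and lift it out. Move the brush off the sloping rack and lay it on the open bench, well clear of rack and dock. Stack that drive and every loose small drive on the rack in one pile, each flat on the one below, square to the rack, centred and with its short end up against the backstop, and leave the pump bottle and the swab pot undisturbed.

Things in the scene. Friction and masses are not known exactly. Their poses are not given: they have to be found in the camera images.
- dock: Drive docking station, fixed to the bench: black base 150 x 100 x 20 mm; origin on the bench under the middle of the base, x along its length, away from the robot at yaw 0; z up. The docked drive lies along x over its middle. The switch block (70 x 50 x 25 mm) stands at dock x = -105 mm, at the end towards the robot.
- dock_seat (a point): Middle of the docked drive's underside, 34 mm above the bench. Four grey guide tabs flank the drive (x = +-29 to 47 mm, faces at y = +-37 mm, tops 37 mm above the bench). A steel hook at each end (x = +-46 to 59 mm, 30 mm wide, top 50 mm above the bench) overlaps the drive's end by 4 mm while latched.
- cradle (a joint): The latch cradle under the docked drive, m: 0 = up, the hooks hold the drive in; 0.006 = sunk to its stop, the hooks are swung outward and the drive is free. It sinks when the drive is pressed down from above with about 5 N (friction, so it stays down where it is left).
- switch (a joint): The dock's power switch lever, rad: 0 = leaning towards dock -x (on), 1.0 = leaning towards dock +x (off, its far stop). A light push moves it and it stays where it is left; it turns about the dock's y axis.
- switch_tip (a point): Centre of the black ball (26 mm across) at the end of the switch lever; the lever is 50 mm long, its pivot 22 mm above the bench at dock x = -105 mm, y = 0.
- rack: Sloping rack, fixed to the bench: foot plate 180 x 130 x 8 mm; origin on the bench, z up. Its deck falls towards rack +x. Drives do not slide on it by themselves: friction keeps them where they are laid, so they must be slid or pushed down to the backstop.
- deck: The rack's sloping sheet-metal deck, 130 mm wide, falling at 18 degrees. Origin on its upper surface at the middle of the backstop's foot (rack x = 65 mm, 36 mm above the bench); x points down the slope into the backstop, y along it, z square to the deck. It runs from x = -155 mm (83 mm above the bench) to the backstop's face at x = 0; backstop 110 mm wide, 54 mm high along z.
- drive_dock: The small flat hard drive in the dock: 70 x 100 mm, 8 mm thick, 0.1 kg. Origin at the centre of its underside, y along the 100 mm side, z up through the label. In the dock its underside is 34 mm above the bench and its long side lies along dock x.
- drive_1: A loose small flat hard drive lying on the bench (absent in some runs), same size and axes as drive_dock: 70 x 100 x 8 mm, origin at the centre of its underside, y along its 100 mm side.
- drive_2: A loose small flat hard drive lying on the bench (absent in some runs), same size and axes as drive_dock: 70 x 100 x 8 mm, origin at the centre of its underside, y along its 100 mm side.
- drive_3: A loose small flat hard drive lying on the bench (absent in some runs), same size and axes as drive_dock: 70 x 100 x 8 mm, origin at the centre of its underside, y along its 100 mm side.
- drive_4: A loose small flat hard drive lying on the bench (absent in some runs), same size and axes as drive_dock: 70 x 100 x 8 mm, origin at the centre of its underside, y along its 100 mm side.
- drive_5: A loose small flat hard drive lying on the bench (absent in some runs), same size and axes as drive_dock: 70 x 100 x 8 mm, origin at the centre of its underside, y along its 100 mm side.
- brush: Flat black brush, 20 mm wide, 123 mm long, 9 mm high, 20 g or so, lying on the rack's deck along the slope at the start. Origin at the middle of its underside, y along its length towards the bristles, z up.
- pump_bottle: Bystander: blue pump bottle, 67 mm wide, 136 mm high, standing at the back of the bench; origin at its foot, z up.
- swab_pot: Bystander: pot of swabs, 84 mm across, 92 mm high, standing at the back of the bench; origin at its foot, z up.

How it is judged:
By the outcome, as a careful person would: the job done as asked, in the order asked, and still so for the second after the job is handed in, with the robot touching nothing.
Of drive_1, drive_2, drive_3, drive_4, drive_5 only 3 to 5 are there at a start; the rules pass over those that are not, and their reading is None.
At some moment in a run one of drive_1, drive_2, drive_3, drive_4, drive_5 may be knocked a few centimetres aside while the robot is not near it.
Once in a run the grip may slacken for a moment while it holds something.
It also fails if it takes over 210 s, if anything falls off the work surface, if the arm or the gripper's body presses on something with over 40 N, if the wrist force passes 120 N, or if a joint passes its speed limit or range.

## Working session

There is one attempt and no reset: what is moved stays moved. The work goes in short steps, Python scripts to look and compute and a tool call to move; the robot and the scene stay as the last step left them, time stands still between calls to the robot, and variables do not carry over. Pictures are saved under pics/ and viewed, at most 14 in all, crops included, and the job is handed in when it is done.

Besides the shell and the picture viewer there is one more tool, called after "Request:" as name([rows], argument=value, ...), one row to a line, values as JSON. move_arm: Moves the arm, as the interface text tells. Its arguments: {"type":"object","properties":{"targets":{"type":"array"},"squeeze":{"type":"number"}},"required":["targets"]}

```bash
ls; mkdir -p pics; cat > h.py <<'E'
import numpy as np, cv2
from bench import env
from scipy.spatial.transform import Rotation as R
def snap(n,name):
    s=env.read_state(); c=env.read_camera(n); cv2.imwrite(f'pics/{name}.png',c['frame'])
    if 'pose' in c: P=np.array(c['pose'])
    else:
        T=np.eye(4); T[:3,:3]=R.from_euler('xyz',s['tcp_rot'],degrees=True).as_matrix(); T[:3,3]=s['tcp_pos']; P=T@np.array(c['mount'])
    K=np.array(c['camera_matrix']); np.savez(f'pics/{name}.npz',K=K,P=P); return c['frame'],K,P
def ray(K,P,uv,z):
    d=P[:3,:3]@np.linalg.inv(K)@np.array([uv[0],uv[1],1.]); o=P[:3,3]
    return o+d*(z-o[2])/d[2]
def proj(K,P,X):
    p=np.linalg.inv(P)@np.append(X,1); q=K@p[:3]; return q[:2]/q[2]
E
python3 - <<'E'
from h import *
for n in ['top','side']:
    f,K,P=snap(n,n+'0'); print(n,K.tolist(),P.round(3).tolist())
f=[cv2.imread(f'pics/{n}0.png') for n in ('top','side')]
print(env.read_state())
E
```

```text
pics
top [[406.39004304103963, 0.0, 256.7664189055029], [0.0, 406.39004304103963, 186.41561631945777], [0.0, 0.0, 1.0]] [[-0.012, -0.985, 0.169, 0.384], [-1.0, 0.013, 0.005, -0.003], [-0.007, -0.169, -0.986, 1.279], [0.0, 0.0, 0.0, 1.0]]
side [[409.10054870698946, 0.0, 251.4730125011421], [0.0, 409.10054870698946, 191.80500697447684], [0.0, 0.0, 1.0]] [[-0.989, 0.124, -0.084, 0.744], [0.149, 0.848, -0.508, 0.759], [0.009, -0.515, -0.857, 1.326], [0.0, 0.0, 0.0, 1.0]]
{'time_s': 0.1, 'q': array([ 8.78410037e+01,  2.05848368e+01,  6.39766271e-01, -1.73083350e-02,
       -7.01349063e+01, -1.65054043e+01]), 'qd': array([ 0.13926567, -0.15422537,  0.13459909, -0.07180095,  0.02651139,
       -0.02055526]), 'joint_torque': array([-4.62521766e-04, -5.84159768e+01,  2.93751061e+01,  7.01533824e+00,
        1.01758653e-02, -5.24193570e-05]), 'tcp_pos': array([0.21591507, 0.63905611, 0.20555154]), 'tcp_rot': array([ 1.79918696e+02, -7.12237649e-03, -1.86702884e+01]), 'force': array([-0.52165385, -0.07322983, -0.66989187]), 'wrist_torque': array([-0.05155957,  0.01721413,  0.01625061]), 'grasp_force': 0.0, 'finger_gap': 0.08764373075959829}
```

View pics/top0.png

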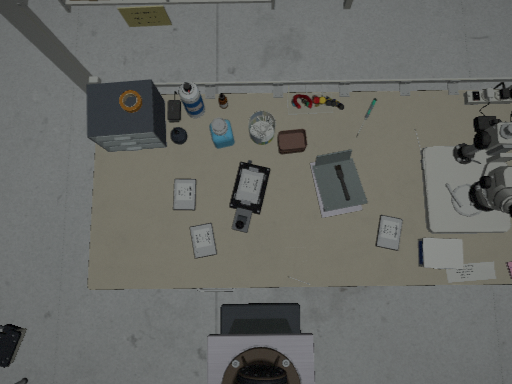

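View pics/side0.png

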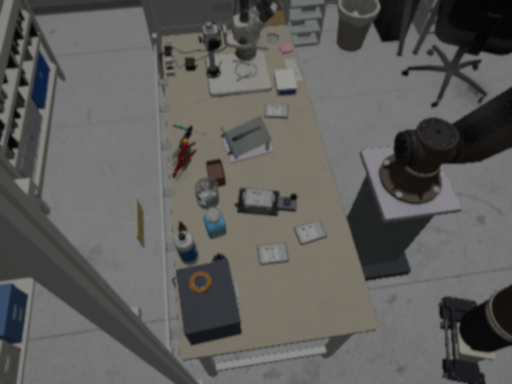

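The top view shows the dock at about (250,187), with its switch block at (242,220). The rack with the brush is at (340,183). Three loose drives lie at (185,194), (203,240) and (389,232); the bottle (222,133) and pot (262,127) stand at the back. The side view agrees. Next I measure.

```bash
cat > m.py <<'E'
from h import *
import sys
def load(n):
    z=np.load(f'pics/{n}.npz'); return cv2.imread(f'pics/{n}.png'),z['K'],z['P']
def drives(n,z=0.008,amin=300,amax=1100):
    f,K,P=load(n); hsv=cv2.cvtColor(f,cv2.COLOR_BGR2HSV)
    m=((hsv[...,1]<38)&(hsv[...,2]>60)).astype(np.uint8)*255
    m=cv2.morphologyEx(m,cv2.MORPH_OPEN,np.ones((3,3)))
    for c in cv2.findContours(m,0,2)[0]:
        a=cv2.contourArea(c)
        if not amin<a<amax: continue
        b=cv2.boxPoints(cv2.minAreaRect(c)); w=np.array([ray(K,P,p,z)[:2] for p in b])
        e=[w[1]-w[0],w[2]-w[1]]; l=e[np.argmax([np.linalg.norm(v) for v in e])]
        if not(-.6<w[:,1].mean()<.5 and .3<w[:,0].mean()<.9): continue
        print(n,b.mean(0).round(),a,'pos',w.mean(0).round(4),'size',[round(float(np.linalg.norm(v)),4) for v in e],'longyaw',round(np.degrees(np.arctan2(l[1],l[0]))%180,1))
E
python3 - <<'E'
from m import *
for n in('top0','side0'): drives(n)
f,K,P=load('top0'); g=f[140:260,160:400]
cv2.imwrite('pics/crop0.png',cv2.resize(f[140:260,205:400],None,fx=4,fy=4,interpolation=cv2.INTER_CUBIC))
E
```

```text
(no output)
```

View pics/crop0.png

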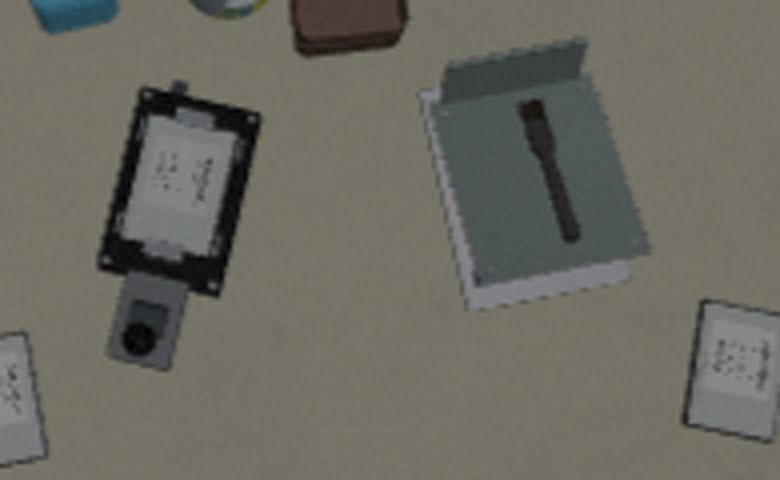

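The crop shows three things. The dock's black base has corners at about (140,88), (260,115), (218,295) and (98,268). The lever ball is at (138,335), leaning towards the robot. The deck's backstop is at the far end, with the brush from (532,105) to (572,238).

```bash
cat > m.py <<'E'
from h import *
def load(n):
    z=np.load(f'pics/{n}.npz'); return cv2.imread(f'pics/{n}.png'),z['K'],z['P']
def fg(f,t=9):
    lab=cv2.cvtColor(f,cv2.COLOR_BGR2LAB).astype(int)
    b=np.median(lab[160:260,100:420].reshape(-1,3),0) if f.shape[0]==384 else 0
    m=((abs(lab-b)*[.5,1,1]).max(2)>t).astype(np.uint8)*255
    return cv2.morphologyEx(m,cv2.MORPH_CLOSE,np.ones((3,3)))
def blobs(n,z=0.004,amin=300,amax=6000,t=9):
    f,K,P=load(n); m=fg(f,t); out=[]
    for c in cv2.findContours(m,0,2)[0]:
        a=cv2.contourArea(c)
        if not amin<a<amax: continue
        b=cv2.boxPoints(cv2.minAreaRect(c)); w=np.array([ray(K,P,p,z)[:2] for p in b])
        e=[w[1]-w[0],w[2]-w[1]]; l=e[np.argmax([np.linalg.norm(v) for v in e])]
        if not(-.6<w[:,1].mean()<.5 and .3<w[:,0].mean()<.9): continue
        print(n,b.mean(0).round(),a,'pos',w.mean(0).round(4),'size',[round(float(np.linalg.norm(v)),4) for v in e],'longyaw',round(np.degrees(np.arctan2(l[1],l[0]))%180,1))
E
python3 - <<'E'
from m import *
for n in('top0','side0'): blobs(n)
f,K,P=load('top0')
off=lambda p:(p[0]/4+205-.4,p[1]/4+140-.4)
print('dock base corners z.02'); c=np.array([ray(K,P,off(p),.02)[:2] for p in[(140,88),(260,115),(218,295),(98,268)]]);print(c.round(3).tolist(),c.mean(0).round(4)); v=c[0]+c[1]-c[2]-c[3]; print('yaw',np.degrees(np.arctan2(v[1],v[0])))
print('ball',ray(K,P,off((138,337)),.066))
print('deck near corners',[ray(K,P,off(p),.083).round(3) for p in((475,285),(652,252))])
print('bs top edge',[ray(K,P,off(p),.087).round(3) for p in((442,62),(586,40))])
print('brush',[ray(K,P,off(p),z).round(3) for p,z in(((530,100),.047),((574,240),.085))])
E
```

```text
top0 [439. 254.] 1251.5 pos [ 0.3838 -0.5576] size [0.1029, 0.1434] longyaw 86.3
top0 [203. 240.] 572.0 pos [0.4358 0.1738] size [0.0728, 0.1031] longyaw 10.4
top0 [389. 232.] 320.0 pos [ 0.4534 -0.406 ] size [0.1046, 0.0749] longyaw 167.1
top0 [247. 196.] 1822.5 pos [0.5745 0.0334] size [0.2293, 0.1048] longyaw 166.0
top0 [338. 183.] 2651.5 pos [ 0.6134 -0.2556] size [0.1574, 0.2029] longyaw 9.2
top0 [292. 141.] 634.5 pos [ 0.7511 -0.1114] size [0.0976, 0.0803] longyaw 96.2
top0 [221. 133.] 373.5 pos [0.7799 0.1174] size [0.0714, 0.0938] longyaw 13.4
top0 [261. 128.] 611.5 pos [ 0.798  -0.0145] size [0.1132, 0.0834] longyaw 174.0
top0 [315. 100.] 489.5 pos [ 0.889  -0.1922] size [0.0568, 0.1863] longyaw 87.7
side0 [202. 280.] 4962.0 pos [0.8293 0.2732] size [0.2151, 0.4411] longyaw 94.3
side0 [215. 225.] 340.0 pos [0.7654 0.0948] size [0.0725, 0.0967] longyaw 99.8
side0 [265. 202.] 894.5 pos [0.5704 0.0272] size [0.1146, 0.2358] longyaw 165.8
side0 [211. 183.] 996.5 pos [ 0.7615 -0.089 ] size [0.234, 0.1158] longyaw 66.9
side0 [183. 152.] 695.0 pos [ 0.8557 -0.2532] size [0.273, 0.1052] longyaw 83.7
side0 [246. 138.] 1106.0 pos [ 0.5983 -0.2838] size [0.2023, 0.1739] longyaw 13.0
side0 [287.  78.] 525.5 pos [ 0.3674 -0.5982] size [0.1191, 0.2183] longyaw 81.1
dock base corners z.02
[[0.681, 0.057], [0.658, -0.038], [0.515, -0.003], [0.538, 0.09]] [0.598  0.0264]
yaw -13.470993096654858
ball [0.47988013 0.05696086 0.066     ]
deck near corners [array([ 0.514, -0.193,  0.083]), array([ 0.537, -0.325,  0.083])]
bs top edge [array([ 0.682, -0.174,  0.087]), array([ 0.698, -0.283,  0.087])]
brush [array([ 0.661, -0.247,  0.047]), array([ 0.546, -0.267,  0.085])]
```

Request:
move_arm([
  [[0.015, -0.038, 0, 0, 0, 0, 0.087], [0.03, -0.076, 0, 0, 0, 0, 0.087], [0.045, -0.114, 0, 0, 0, 0, 0.087], [0.06, -0.152, 0, 0, 0, 0, 0.087], [0.075, -0.19, 0, 0, 0, 0, 0.087]],
])

```text
time_s: 0.52
tcp_pos: [0.2913, 0.4473, 0.2059]
tcp_rot: [180.0, -0.0, -18.6]
force: [1.3, -0.1, 0.9]
finger_gap: 0.0874
grasp_force: 0.0
```

Request:
move_arm([
  [[0.015, -0.038, 0, 0, 0, 0, 0], [0.03, -0.076, 0, 0, 0, 0, 0], [0.045, -0.114, 0, 0, 0, 0, 0], [0.06, -0.152, 0, 0, 0, 0, 0], [0.075, -0.19, 0, 0, 0, 0, 0]],
])

```text
time_s: 0.93
tcp_pos: [0.3661, 0.2574, 0.2063]
tcp_rot: [-180.0, 0.0, -18.6]
force: [1.6, 0.1, -0.6]
finger_gap: 0.0587
grasp_force: 0.0
```

Request:
move_arm([
  [[0.015, -0.038, 0, 0, 0, 1, 0], [0.03, -0.076, 0, 0, 0, 2, 0], [0.045, -0.114, 0, 0, 0, 3, 0], [0.06, -0.152, 0, 0, 0, 4, 0], [0.07, -0.193, 0, 0, 0, 5, 0]],
])

```text
time_s: 1.35
tcp_pos: [0.4365, 0.0652, 0.2065]
tcp_rot: [-180.0, -0.0, -13.6]
force: [1.1, 0.8, -0.6]
finger_gap: 0.0258
grasp_force: 0.0
```

```bash
python3 - <<'E'
from h import *
s=env.read_state();print(s['time_s'],s['tcp_pos'],s['tcp_rot'],s['force'])
f,K,P=snap('wrist','w1');print(K,P.round(3))
E
```

```text
1.35 [0.43648735 0.06523434 0.20647376] [-1.79981208e+02 -2.64000602e-02 -1.35889176e+01] [ 1.11082508  0.77218986 -0.59773606]
[[300.13097462   0.         255.94433346]
 [  0.         300.13097462 195.7355126 ]
 [  0.           0.           1.        ]] [[-0.235 -0.932 -0.275  0.511]
 [-0.972  0.224  0.068  0.049]
 [-0.002  0.284 -0.959  0.385]
 [ 0.     0.     0.     1.   ]]
```

View pics/w1.png

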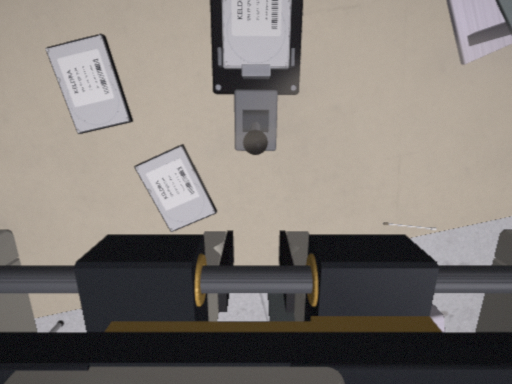

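The wrist view, with the camera ahead of the fingers, shows the ball at (256,142), the switch block at (256,120) and the dock's near edge from (212,94) to (299,95). Two loose drives are at (90,83) and (176,187).

```bash
python3 - <<'E'
from m import *
f,K,P=load('w1')
print('ball',ray(K,P,(255.5,142),.066))
a,b=ray(K,P,(211.5,93.5),.02),ray(K,P,(299.5,94.5),.02);print(a,b,np.linalg.norm(a-b)); v=a-b; yaw=np.degrees(np.arctan2(v[1],v[0]))-90;print('yaw',yaw)
c=(a+b)/2; print('dock centre',c[:2]+.075*np.array([np.cos(np.radians(yaw)),np.sin(np.radians(yaw))]))
print('blk corners near',[ray(K,P,p,.025) for p in((235,151),(277,151))])
E
```

```text
ball [0.47671136 0.0579525  0.066     ]
[0.53756107 0.09563552 0.02      ] [ 0.51267173 -0.00283617  0.02      ] 0.10156846051915511
yaw -14.184787091755226
dock centre [0.59782968 0.02802093]
blk corners near [array([0.46769308, 0.0855741 , 0.025     ]), array([0.4558903 , 0.03659404, 0.025     ])]
```

Request:
move_arm([
  [[0, 0.003, -0.035, 0, 0, 0, 0], [0, 0.003, -0.075, 0, 0, 0, 0], [0, 0.003, -0.115, 0, 0, 0, 0], [0, 0.003, -0.15, 0, 0, 0, 0], [0, 0.003, -0.15, 0, 0, 0, 0]],
])

```text
time_s: 1.82
tcp_pos: [0.4314, 0.0674, 0.0508]
tcp_rot: [179.6, 0.5, -13.8]
force: [-1.3, -0.4, 0.2]
finger_gap: 0.0004
grasp_force: 0.0
```

Request:
move_arm([
  [[0.012, -0.003, 0, 0, 0, 0, 0], [0.022, -0.005, 0, 0, 0, 0, 0], [0.034, -0.008, 0, 0, 0, 0, 0], [0.045, -0.011, 0, 0, 0, 0, 0], [0.056, -0.014, 0, 0, 0, 0, 0]],
])

```text
time_s: 2.23
tcp_pos: [0.498, 0.0566, 0.0624]
tcp_rot: [-179.8, -0.5, -13.5]
force: [-0.6, -4.8, 19.1]
finger_gap: 0.0005
grasp_force: 8.9
```

Request:
move_arm([
  [[0.002, -0.0005, 0, 0, 0, 0, 0], [0.004, -0.001, 0, 0, 0, 0, 0], [0.005, -0.001, 0, 0, 0, 0, 0], [0.006, -0.0015, 0, 0, 0, 0, 0], [0.006, -0.0015, 0, 0, 0, 0, 0]],
])

```text
time_s: 2.65
tcp_pos: [0.5039, 0.055, 0.0616]
tcp_rot: [-179.8, -0.5, -13.6]
force: [2.2, -5.1, 16.0]
finger_gap: 0.0005
grasp_force: 8.0
```

```bash
python3 - <<'E'
from m import *
f,K,P=snap('wrist','w2'); g,_,_=snap('top','t2')
o=np.hstack([cv2.resize(f[0:300,130:380],(333,400)),cv2.resize(g[150:260,190:300],(400,400),interpolation=2)]);cv2.imwrite('pics/c2.png',o)
E
```

```text
(no output)
```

View pics/c2.png

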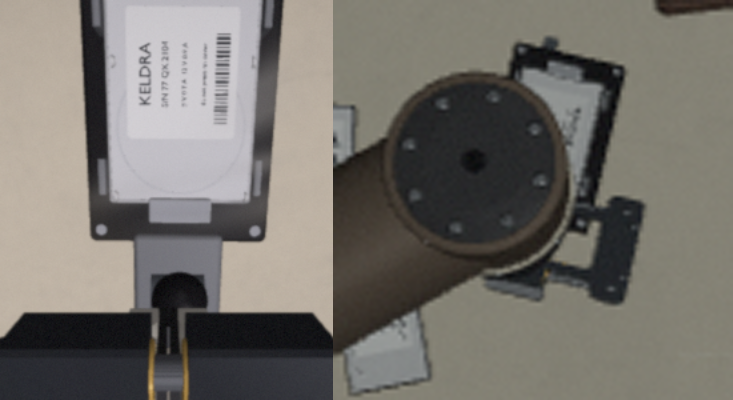

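Request:
move_arm([
  [[-0.01, 0.002, 0, 0, 0, 0, 0], [-0.025, 0.006, 0.01, 0, 0, 0, 0], [-0.04, 0.01, 0.04, 0, 0, 0, 0], [-0.055, 0.013, 0.08, 0, 0, 0, 0], [-0.055, 0.013, 0.12, 0, 0, 0, 0]],
])

```text
time_s: 3.17
tcp_pos: [0.4415, 0.0671, 0.1796]
tcp_rot: [-179.9, -0.0, -13.7]
force: [1.3, 1.2, 0.4]
finger_gap: 0.0002
grasp_force: 0.0
```

```bash
python3 - <<'E'
from m import *
s=env.read_state();print(s['tcp_pos'],s['force'])
f,K,P=snap('wrist','w3'); 
g=cv2.cvtColor(f,6); m=(g<45).astype(np.uint8)
P2=proj(K,P,[.476,.058,.066]);print(P2, proj(K,P,[.520,.047,.066]), proj(K,P,[.498,.052,.072]))
cv2.imwrite('pics/c3.png',f)
E
```

```text
[0.44154545 0.06710757 0.17956646] [1.32085498 1.22419825 0.39441434]
[258.64341868 150.4607892 ] [259.10283176 101.62072689] [259.43366149 126.86542905]
```

View pics/c3.png

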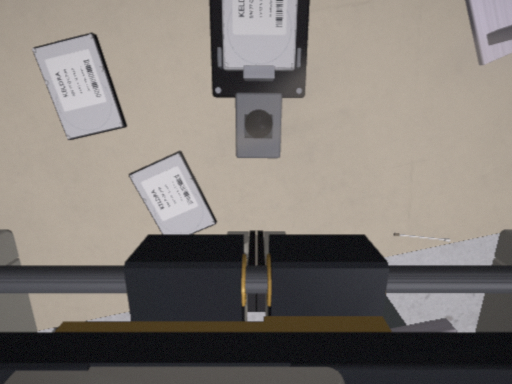

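```bash
python3 - <<'E'
from m import *
f,K,P=load('w2'); 
for z in(.066,.072):print(ray(K,P,(265,218),z))
print(proj(K,P,[.504,.055,.0616]),proj(K,P,[.504,.055,.08]),proj(K,P,[.514,.0525,.0616]))
f,K,P=load('w3')
for z in(.066,.072):print(ray(K,P,(259,123.5),z))
E
```

```text
[0.51279298 0.04873072 0.066     ]
[0.51497808 0.04836726 0.072     ]
[258.44087313 230.26047297] [258.51409262 242.40010198] [258.61795207 215.15234909]
[0.500755   0.05171053 0.066     ]
[0.50106587 0.05168101 0.072     ]
```

The lever is only about halfway, with the ball at (259,124). I'll take the ball between the fingers and carry it over to its stop.

Request:
move_arm([
  [[0.02, -0.005, 0, 0, 0, 0, 0.07], [0.04, -0.01, 0, 0, 0, 0, 0.07], [0.058, -0.014, 0, 0, 0, 0, 0.07], [0.058, -0.014, 0, 0, 0, 0, 0.07], [0.058, -0.014, 0, 0, 0, 0, 0.07]],
])

```text
time_s: 3.63
tcp_pos: [0.5028, 0.0533, 0.1781]
tcp_rot: [-179.9, -0.1, -13.7]
force: [-1.0, -0.3, 0.9]
finger_gap: 0.028
grasp_force: 0.0
```

Request:
move_arm([
  [[0, 0, 0, 0, 0, 0, 0.07], [0, 0, 0, 0, 0, 0, 0.07], [0, 0, -0.04, 0, 0, 0, 0.07], [0, 0, -0.08, 0, 0, 0, 0.07], [0, 0, -0.12, 0, 0, 0, 0.07]],
])

```text
time_s: 4.05
tcp_pos: [0.5014, 0.0541, 0.0566]
tcp_rot: [-179.8, -0.2, -13.6]
force: [1.3, 0.2, -1.3]
finger_gap: 0.0615
grasp_force: 0.0
```

Request:
move_arm([
  [[0, 0, 0, 0, 0, 0, 0.0], [0, 0, 0, 0, 0, 0, 0.0], [0, 0, 0, 0, 0, 0, 0], [0, 0, 0, 0, 0, 0, 0], [0, 0, 0, 0, 0, 0, 0]],
], squeeze=8)

```text
time_s: 4.47
tcp_pos: [0.5025, 0.0543, 0.0588]
tcp_rot: [-179.8, -0.2, -13.6]
force: [0.8, -0.5, -0.5]
finger_gap: 0.0393
grasp_force: 0.0
```

Request:
move_arm([
  [[0, 0, 0, 0, 0, 0, 0.0], [0, 0, 0, 0, 0, 0, 0.0], [0, 0, 0, 0, 0, 0, 0], [0, 0, 0, 0, 0, 0, 0], [0, 0, 0, 0, 0, 0, 0]],
])

```text
time_s: 4.88
tcp_pos: [0.5, 0.0515, 0.0572]
tcp_rot: [179.8, 0.1, -13.7]
force: [-1.0, -9.3, 8.6]
finger_gap: 0.0213
grasp_force: 9.0
```

Request:
move_arm([
  [[0.006, -0.0015, 0, 0, 0, 0, 0], [0.012, -0.003, -0.001, 0, 0, 0, 0], [0.018, -0.0045, -0.003, 0, 0, 0, 0], [0.023, -0.006, -0.005, 0, 0, 0, 0], [0.026, -0.0065, -0.006, 0, 0, 0, 0]],
])

```text
time_s: 5.3
tcp_pos: [0.5243, 0.045, 0.0509]
tcp_rot: [179.8, 0.3, -13.7]
force: [-15.8, -0.0, 23.4]
finger_gap: 0.0208
grasp_force: 12.2
```

Request:
move_arm([
  [[0.002, -0.0005, 0, 0, 0, 0, 0], [0.004, -0.001, 0, 0, 0, 0, 0], [0.004, -0.001, 0, 0, 0, 0, 0], [0.004, -0.001, 0, 0, 0, 0, 0.04], [0.004, -0.001, 0, 0, 0, 0, 0.05]],
])

```text
time_s: 5.72
tcp_pos: [0.5304, 0.0456, 0.0506]
tcp_rot: [180.0, 0.0, -13.7]
force: [0.6, 0.3, 0.7]
finger_gap: 0.0299
grasp_force: 0.0
```

Request:
move_arm([
  [[0, 0, 0, 0, 0, 0, 0.06], [0, 0, 0, 0, 0, 0, 0.06], [0, 0, 0.03, 0, 0, 0, 0.06], [0, 0, 0.07, 0, 0, 0, 0.06], [0, 0, 0.11, 0, 0, 0, 0.06]],
])

```text
time_s: 6.13
tcp_pos: [0.5304, 0.0458, 0.1611]
tcp_rot: [179.9, 0.1, -13.7]
force: [1.8, 1.3, -0.3]
finger_gap: 0.0588
grasp_force: 0.0
```

```bash
python3 - <<'E'
from m import *
s=env.read_state();print(s['tcp_pos'],s['force'])
f,K,P=snap('wrist','w4')
for x in((.476,.058,.066),(.498,.052,.072),(.520,.047,.066)):print(proj(K,P,x))
E
```

```text
[0.53035511 0.04575671 0.1611107 ] [ 1.76890146  1.28495164 -0.27837048]
[258.48318235 244.24828987]
[259.26354084 225.33964063]
[258.93149622 201.04189942]
```

View pics/w4.png

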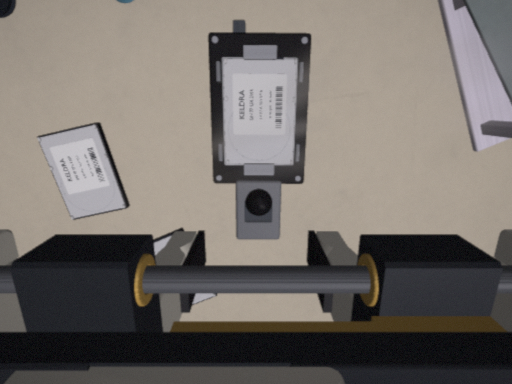

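The ball is now at (259,203), matching the prediction for off (259,201), and 16 N was felt at the stop. The docked drive's corners are at about (222,57), (298,57), (295,165) and (224,165).

```bash
python3 - <<'E'
from m import *
f,K,P=load('w4')
c=np.array([ray(K,P,p,.042)[:2] for p in((222,57),(298.5,57),(295.5,165.5),(223.5,165.5))]);print(c.round(4),c.mean(0)); v=c[0]+c[1]-c[2]-c[3];print(np.degrees(np.arctan2(v[1],v[0])),np.linalg.norm(v)/2)
c=np.array([ray(K,P,p,.02)[:2] for p in((209,34),(311,34.5),(304.5,184),(212.5,183))]);print(c.round(4),c.mean(0)); v=c[0]+c[1]-c[2]-c[3];print(np.degrees(np.arctan2(v[1],v[0])),np.linalg.norm(v)/2)
E
```

```text
[[ 0.6542  0.0492]
 [ 0.6378 -0.0185]
 [ 0.5403  0.0041]
 [ 0.5574  0.0744]] [0.59744982 0.0273054 ]
-13.829479138031818 0.10006912933999924
[[ 0.6803  0.0574]
 [ 0.6568 -0.0376]
 [ 0.513  -0.0033]
 [ 0.5379  0.0947]] [0.59701414 0.0278063 ]
-14.046038918414286 0.1475021740274812
```

Request:
move_arm([
  [[0.025, -0.007, 0, 0, 0, 0, 0], [0.05, -0.014, 0, 0, 0, 0, 0], [0.066, -0.0175, 0, 0, 0, 0, 0], [0.066, -0.0175, 0, 0, 0, 0, 0], [0.066, -0.0175, 0, 0, 0, 0, 0]],
])

```text
time_s: 6.6
tcp_pos: [0.5973, 0.0283, 0.1598]
tcp_rot: [180.0, 0.0, -13.7]
force: [-0.4, -0.8, 0.1]
finger_gap: 0.032
grasp_force: 0.0
```

Request:
move_arm([
  [[0, 0, -0.035, 0, 0, 0, 0], [0, 0, -0.07, 0, 0, 0, 0], [0, 0, -0.095, 0, 0, 0, 0], [0, 0, -0.106, 0, 0, 0, 0], [0, 0, -0.108, 0, 0, 0, 0]],
])

```text
time_s: 7.02
tcp_pos: [0.5949, 0.0282, 0.0502]
tcp_rot: [179.9, 0.2, -13.7]
force: [0.1, -0.3, 1.1]
finger_gap: 0.0016
grasp_force: 0.0
```

Request:
move_arm([
  [[0, 0, -0.004, 0, 0, 0, 0], [0, 0, -0.008, 0, 0, 0, 0], [0, 0, -0.012, 0, 0, 0, 0], [0, 0, -0.016, 0, 0, 0, 0], [0, 0, -0.018, 0, 0, 0, 0]],
])

```text
time_s: 7.43
tcp_pos: [0.5971, 0.0286, 0.0346]
tcp_rot: [-180.0, -0.0, -13.7]
force: [0.5, 0.5, -0.6]
finger_gap: 0.0001
grasp_force: 0.0
```

Request:
move_arm([
  [[0, 0, -0.001, 0, 0, 0, 0], [0, 0, -0.002, 0, 0, 0, 0], [0, 0, -0.003, 0, 0, 0, 0], [0, 0, -0.004, 0, 0, 0, 0], [0, 0, -0.004, 0, 0, 0, 0]],
])

```text
time_s: 7.85
tcp_pos: [0.5969, 0.0285, 0.0302]
tcp_rot: [180.0, 0.0, -13.7]
force: [0.2, 0.1, -0.2]
finger_gap: 0.0005
grasp_force: 0.0
```

```bash
python3 - <<'E'
from m import *
s=env.read_state();print(s['tcp_pos'],s['force'])
f,K,P=snap('wrist','w5'); a,_,_=snap('side','s5')
o=np.hstack([cv2.resize(f[100:300,100:400],(600,400)),cv2.resize(a[170:230,220:310],(200,400*200//300))[:0].reshape(0,200,3) if 0 else cv2.resize(a[160:240,230:270],(200,400),interpolation=2)]);cv2.imwrite('pics/c5.png',o)
E
```

```text
[0.59686961 0.02847349 0.03022833] [ 0.22183298  0.05332883 -0.17032774]
```

View pics/c5.png

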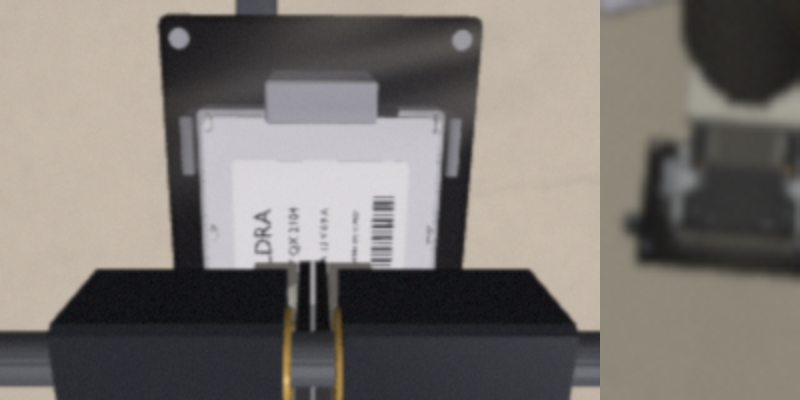

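No contact yet (force about 0, hook still over the drive at (320,100)), so I'll press on in small steps and watch the force.

Request:
move_arm([
  [[0, 0, -0.001, 0, 0, 0, 0], [0, 0, -0.002, 0, 0, 0, 0], [0, 0, -0.003, 0, 0, 0, 0], [0, 0, -0.004, 0, 0, 0, 0], [0, 0, -0.004, 0, 0, 0, 0]],
])

```text
time_s: 8.37
tcp_pos: [0.5968, 0.0285, 0.0261]
tcp_rot: [180.0, 0.0, -13.7]
force: [-0.3, -0.9, 0.8]
finger_gap: 0.0004
grasp_force: 0.0
```

Request:
move_arm([
  [[0, 0, -0.001, 0, 0, 0, 0], [0, 0, -0.002, 0, 0, 0, 0], [0, 0, -0.003, 0, 0, 0, 0], [0, 0, -0.003, 0, 0, 0, 0], [0, 0, -0.003, 0, 0, 0, 0]],
])

```text
time_s: 8.78
tcp_pos: [0.5969, 0.0285, 0.0233]
tcp_rot: [180.0, 0.0, -13.7]
force: [-0.7, 0.7, 0.3]
finger_gap: 0.0004
grasp_force: 0.0
```

```bash
python3 - <<'E'
from m import *
f,K,P=snap('wrist','w6')
y=np.radians(-13.85);Rz=np.array([[np.cos(y),-np.sin(y)],[np.sin(y),np.cos(y)]])
for z in(.042,.036,.030):
    print(z,[proj(K,P,np.append(Rz@[a,b]+[.5973,.0275],z)).round(1).tolist() for a,b in((.05,.035),(.05,-.035))])
print('hooktop .05',[proj(K,P,np.append(Rz@[a,b]+[.5973,.0275],.05)).round(1).tolist() for a,b in((.046,.015),(.046,-.015),(.059,.015))])
print('tcp',proj(K,P,env.read_state()['tcp_pos']),'tcp+20', proj(K,P,env.read_state()['tcp_pos']+[0,0,.02]))
cv2.imwrite('pics/c6.png',cv2.resize(f[130:260,180:340],(800,600),interpolation=2)[:560])
E
```

```text
0.042 [[195.6, 156.5], [326.1, 157.0]]
0.036 [[197.7, 154.8], [323.7, 155.3]]
0.03 [[199.6, 153.2], [321.5, 153.7]]
hooktop .05 [[231.8, 166.9], [290.2, 167.1], [231.3, 141.4]]
tcp [258.44726708 230.42419118] tcp+20 [258.67165752 244.05204927]
```

View pics/c6.png

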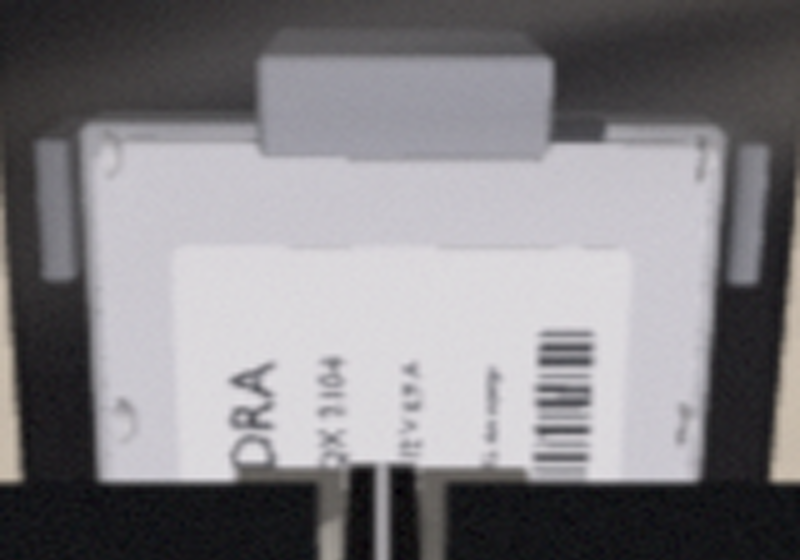

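The corners sit at the un-pressed height. The visible tip edge stays near row 231 at both heights, which puts the physical tips about 20 mm behind the stated TCP, so contact should come now.

Request:
move_arm([
  [[0, 0, -0.001, 0, 0, 0, 0], [0, 0, -0.002, 0, 0, 0, 0], [0, 0, -0.003, 0, 0, 0, 0], [0, 0, -0.003, 0, 0, 0, 0], [0, 0, -0.003, 0, 0, 0, 0]],
])

```text
time_s: 9.25
tcp_pos: [0.5971, 0.0285, 0.0204]
tcp_rot: [-180.0, -0.0, -13.7]
force: [-0.1, -0.4, 1.1]
finger_gap: 0.0008
grasp_force: 0.8
```

Request:
move_arm([
  [[0, 0, -0.001, 0, 0, 0, 0], [0, 0, -0.002, 0, 0, 0, 0], [0, 0, -0.003, 0, 0, 0, 0], [0, 0, -0.003, 0, 0, 0, 0], [0, 0, -0.003, 0, 0, 0, 0]],
])

```text
time_s: 9.67
tcp_pos: [0.5971, 0.0286, 0.0172]
tcp_rot: [-180.0, -0.0, -13.7]
force: [1.1, 0.8, 1.6]
finger_gap: 0.0003
grasp_force: 0.5
```

Request:
move_arm([
  [[0, 0, -0.001, 0, 0, 0, 0], [0, 0, -0.002, 0, 0, 0, 0], [0, 0, -0.003, 0, 0, 0, 0], [0, 0, -0.003, 0, 0, 0, 0], [0, 0, -0.003, 0, 0, 0, 0]],
])

```text
time_s: 10.08
tcp_pos: [0.5972, 0.0285, 0.016]
tcp_rot: [-180.0, -0.1, -13.6]
force: [-5.5, -0.1, 18.0]
finger_gap: 0.0008
grasp_force: 8.6
```

Request:
move_arm([
  [[0, 0, -0.001, 0, 0, 0, 0], [0, 0, -0.002, 0, 0, 0, 0], [0, 0, -0.003, 0, 0, 0, 0], [0, 0, -0.003, 0, 0, 0, 0], [0, 0, -0.003, 0, 0, 0, 0]],
])

```text
time_s: 10.5
tcp_pos: [0.5975, 0.0285, 0.0159]
tcp_rot: [-180.0, -0.1, -13.6]
force: [-14.2, 2.1, 42.3]
finger_gap: 0.0006
grasp_force: 20.7
```

```bash
python3 - <<'E'
from m import *
f,K,P=snap('wrist','w7')
y=np.radians(-13.85);Rz=np.array([[np.cos(y),-np.sin(y)],[np.sin(y),np.cos(y)]])
for z in(.042,.036,.030):
    print(z,[proj(K,P,np.append(Rz@[a,b]+[.5973,.0275],z)).round(1).tolist() for a,b in((.05,.035),(.05,-.035))])
print('hooktop .05',[proj(K,P,np.append(Rz@[a,b]+[.5973,.0275],.05)).round(1).tolist() for a,b in((.046,.015),(.046,-.015),(.059,.015))])
cv2.imwrite('pics/c7.png',cv2.resize(f[130:260,180:340],(800,600),interpolation=2)[:560])
E
```

```text
0.042 [[193.3, 159.6], [329.7, 160.4]]
0.036 [[195.6, 157.8], [327.1, 158.5]]
0.03 [[197.7, 156.0], [324.6, 156.7]]
hooktop .05 [[231.2, 170.7], [292.2, 171.0], [230.7, 144.0]]
```

View pics/c7.png

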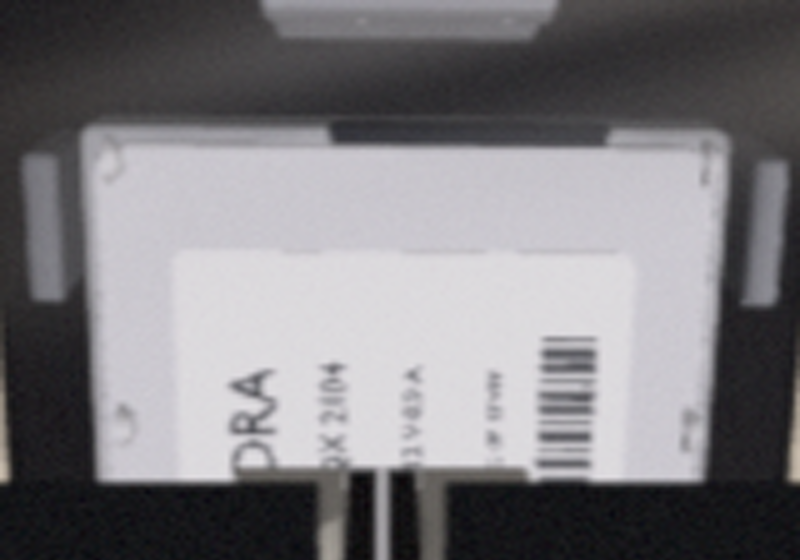

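The hook has swung outward, with its edge now at (410,35) in the crop, and the drive is down at about TCP 0.016 with 42 N on the fingertips. The latch is free, so I back off, open and grasp.

Request:
move_arm([
  [[0, 0, 0.01, 0, 0, 0, 0.0], [0, 0, 0.03, 0, 0, 0, 0.0876], [0, -0.001, 0.04, 0, 0, 0, 0.0876], [0, -0.001, 0.04, 0, 0, 0, 0.0876], [0, -0.001, 0.04, 0, 0, 0, 0.0876]],
])

```text
time_s: 10.97
tcp_pos: [0.597, 0.0275, 0.0514]
tcp_rot: [-180.0, -0.0, -13.7]
force: [-0.0, 1.1, -0.4]
finger_gap: 0.0215
grasp_force: 0.0
```

Request:
move_arm([
  [[0, 0, 0, 0, 0, 0, 0.0876], [0, 0, 0, 0, 0, 0, 0.0876], [0, 0, 0, 0, 0, 0, 0.0876], [0, 0, 0, 0, 0, 0, 0.0876], [0, 0, 0, 0, 0, 0, 0.0876]],
])

```text
time_s: 11.38
tcp_pos: [0.5967, 0.0274, 0.0508]
tcp_rot: [180.0, 0.0, -13.7]
force: [-0.7, 0.3, 0.2]
finger_gap: 0.055
grasp_force: 0.0
```

Request:
move_arm([
  [[0, 0, 0, 0, 0, 0, 0.0876], [0, 0, 0, 0, 0, 0, 0.0876], [0, 0, 0, 0, 0, 0, 0.0876], [0, 0, -0.01, 0, 0, 0, 0.0876], [0, 0, -0.02, 0, 0, 0, 0.0876]],
])

```text
time_s: 11.8
tcp_pos: [0.5973, 0.0277, 0.0311]
tcp_rot: [-179.9, -0.1, -13.7]
force: [0.0, -0.6, -0.4]
finger_gap: 0.0856
grasp_force: 0.0
```

Request:
move_arm([
  [[0, 0, -0.01, 0, 0, 0, 0.0876], [0, 0, -0.018, 0, 0, 0, 0.0876], [0, 0, -0.023, 0, 0, 0, 0.0876], [0, 0, -0.023, 0, 0, 0, 0.0876], [0, 0, -0.023, 0, 0, 0, 0.0876]],
])

```text
time_s: 12.22
tcp_pos: [0.5967, 0.0274, 0.0078]
tcp_rot: [180.0, 0.1, -13.7]
force: [-0.4, -0.1, -0.0]
finger_gap: 0.0879
grasp_force: 0.0
```

Request:
move_arm([
  [[0, 0, 0, 0, 0, 0, 0.05], [0, 0, 0, 0, 0, 0, 0.05], [0, 0, 0, 0, 0, 0, 0.05], [0, 0, 0, 0, 0, 0, 0.05], [0, 0, 0, 0, 0, 0, 0.05]],
], squeeze=25)

```text
time_s: 12.63
tcp_pos: [0.5972, 0.0276, 0.0088]
tcp_rot: [-180.0, -0.0, -13.7]
force: [-1.0, -0.1, 2.6]
finger_gap: 0.0692
grasp_force: 25.0
```

Request:
move_arm([
  [[0, 0, 0.005, 0, 0, 0, 0.05], [0, 0, 0.015, 0, 0, 0, 0.05], [0, 0, 0.03, 0, 0, 0, 0.05], [0, 0, 0.05, 0, 0, 0, 0.05], [0, 0, 0.06, 0, 0, 0, 0.05]],
])

```text
time_s: 13.05
tcp_pos: [0.598, 0.0277, 0.0712]
tcp_rot: [-179.9, -0.1, -13.6]
force: [0.6, 0.2, -1.5]
finger_gap: 0.0696
grasp_force: 25.0
```

Request:
move_arm([
  [[-0.01, -0.01, 0.025, 0, 0, 0, 0.05], [-0.04, -0.03, 0.03, 0, 0, 0, 0.05], [-0.075, -0.052, 0.03, 0, 0, 0, 0.05], [-0.11, -0.077, 0.03, 0, 0, 0, 0.05], [-0.147, -0.102, 0.03, 0, 0, 0, 0.05]],
])

```text
time_s: 13.47
tcp_pos: [0.452, -0.0728, 0.0987]
tcp_rot: [-180.0, -0.0, -13.6]
force: [0.4, -0.6, -1.0]
finger_gap: 0.0692
grasp_force: 25.0
```

Request:
move_arm([
  [[0, 0, -0.03, 0, 0, 0, 0.05], [0, 0, -0.065, 0, 0, 0, 0.05], [0, 0, -0.095, 0, 0, 0, 0.05], [0, 0, -0.11, 0, 0, 0, 0.05], [0, 0, -0.116, 0, 0, 0, 0.05]],
])

```text
time_s: 13.88
tcp_pos: [0.4519, -0.0725, -0.0194]
tcp_rot: [179.9, 0.2, -13.7]
force: [-6.4, 1.8, 27.0]
finger_gap: 0.0692
grasp_force: 25.0
```

Request:
move_arm([
  [[0, 0, 0.003, 0, 0, 0, 0.0876], [0, 0, 0.003, 0, 0, 0, 0.0876], [0, 0, 0.01, 0, 0, 0, 0.0876], [0, 0, 0.03, 0, 0, 0, 0.0876], [0, 0, 0.06, 0, 0, 0, 0.0876]],
])

```text
time_s: 14.3
tcp_pos: [0.4525, -0.0722, 0.0429]
tcp_rot: [179.9, 0.1, -13.7]
force: [-0.3, -0.1, -0.4]
finger_gap: 0.0872
grasp_force: 0.0
```

Request:
move_arm([
  [[0, 0, 0.04, 0, 0, 0, 0.0876], [0.01, 0, 0.08, 0, 0, 5, 0.0876], [0.02, -0.03, 0.1, 0, 0, 10, 0.0876], [0.03, -0.07, 0.11, 0, 0, 16, 0.0876], [0.04, -0.1, 0.12, 0, 0, 22, 0.0876]],
])

```text
time_s: 14.72
tcp_pos: [0.4948, -0.173, 0.1668]
tcp_rot: [180.0, -0.4, 8.7]
force: [0.9, 0.4, -0.5]
finger_gap: 0.0874
grasp_force: 0.0
```

Request:
move_arm([
  [[0.005, -0.03, 0, 0, 0, 0, 0.06], [0.01, -0.06, 0, 0, 0, 0, 0.06], [0.02, -0.09, 0.01, 0, 0, 0, 0.06], [0.02, -0.1, 0.02, 0, 0, 0, 0.06], [0.02, -0.1, 0.02, 0, 0, 0, 0.06]],
])

```text
time_s: 15.13
tcp_pos: [0.5147, -0.2747, 0.1859]
tcp_rot: [179.9, -0.2, 8.2]
force: [0.5, -0.4, -0.2]
finger_gap: 0.0621
grasp_force: 0.0
```

```bash
python3 - <<'E'
from m import *
s=env.read_state();print(s['tcp_pos'],s['tcp_rot'])
f,K,P=snap('wrist','w8'); snap('top','t8'); blobs('top0',amin=100,amax=700,t=7)
blobs('t8',amin=100,amax=700,t=7)
E
```

```text
[ 0.51465162 -0.27472199  0.18593588] [179.86106379  -0.23295538   8.20180019]
top0 [184. 194.] 698.0 pos [0.5817 0.2345] size [0.1049, 0.074] longyaw 179.1
top0 [292. 141.] 639.5 pos [ 0.7511 -0.1114] size [0.0984, 0.0803] longyaw 96.2
top0 [178. 136.] 233.0 pos [0.7748 0.2562] size [0.0557, 0.0574] longyaw 1.0
top0 [221. 133.] 543.5 pos [0.7812 0.1173] size [0.0723, 0.0979] longyaw 13.4
top0 [261. 128.] 697.0 pos [ 0.7983 -0.0134] size [0.1135, 0.086] longyaw 174.5
t8 [184. 194.] 694.0 pos [0.5817 0.2345] size [0.1049, 0.074] longyaw 179.1
t8 [178. 136.] 232.0 pos [0.7748 0.2562] size [0.0557, 0.0574] longyaw 1.0
t8 [221. 133.] 527.0 pos [0.7812 0.1173] size [0.0723, 0.0979] longyaw 13.4
```

View pics/w8.png

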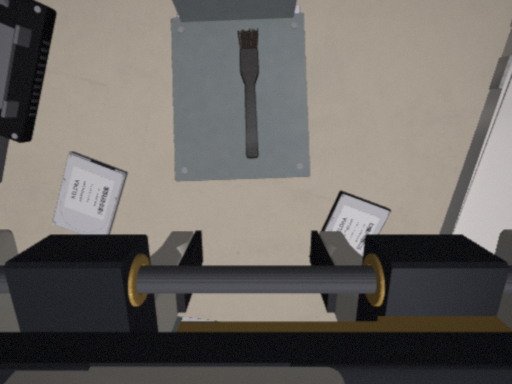

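The wrist view shows the deck with near corners (175,180) and (309,176) and the backstop foot from (177,18) to (298,12). The brush runs from (248,30) to (252,158). The drive I set down is at (88,195), and loose drive 3 is at (358,222).

```bash
cat >> m.py <<'E'
def plane(K,P,uv,p0,n):
    d=P[:3,:3]@np.linalg.inv(K)@np.array([uv[0],uv[1],1.]); o=P[:3,3]
    return o+d*((p0-o)@n)/(d@n)
E
python3 - <<'E'
from m import *
f,K,P=load('w8')
# refine corners: deck mask
lab=cv2.cvtColor(f,cv2.COLOR_BGR2LAB).astype(int); ref=lab[150,200]; print(ref, lab[100,100])
m=((abs(lab-ref)*[.4,1,1]).max(2)<6).astype(np.uint8)*255; m[:22]=0; m[190:]=0
m=cv2.morphologyEx(m,cv2.MORPH_CLOSE,np.ones((25,25))); c=max(cv2.findContours(m,0,2)[0],key=cv2.contourArea)[:,0]
ap=cv2.approxPolyDP(c,6,True)[:,0];print(ap.tolist())
L=[]
rows=range(40,165,5)
for y in rows:
    xs=np.where(m[y])[0]; L.append((y,xs.min(),xs.max()))
L=np.array(L)
# near edge
cols=range(190,300,10); ne=[np.where(m[:,x])[0].max() for x in cols]; q=np.polyfit(list(cols),ne,1)
l=np.polyfit(L[:,0],L[:,1],1); r=np.polyfit(L[:,0],L[:,2],1)
def inter(s): 
    # x=s0*y+s1, y=q0*x+q1
    x=(s[0]*q[1]+s[1])/(1-s[0]*q[0]); return x,q[0]*x+q[1]+.5
A,B=inter(l),inter((r[0],r[1]+1)); print(A,B)
a,b=ray(K,P,A,.083),ray(K,P,B,.083); print(a,b,np.linalg.norm(a-b)); yaw=np.degrees(np.arctan2(*(a-b)[1::-1]))-90
print('yaw near edge',yaw)
for yy in (yaw,):
  u=np.radians(yy); xd=np.array([np.cos(u)*np.cos(.31416),np.sin(u)*np.cos(.31416),-np.sin(.31416)]); n=np.array([np.cos(u)*np.sin(.31416),np.sin(u)*np.sin(.31416),np.cos(.31416)])
  m0=(a+b)/2; org=m0+.155*xd; print('org',org)
  for s in (l,(r[0],r[1]+1)):
    p1,p2=[plane(K,P,(s[0]*y+s[1],y),org,n) for y in(40,165)]; d=p1-p2; print('side yaw',np.degrees(np.arctan2(d[1],d[0])))
  t1,t2=[plane(K,P,p,org+.005*n,n) for p in((248.5,30),(252,158))]; print('brush',t1,t2,np.linalg.norm(t1-t2),(t1+t2)/2,np.degrees(np.arctan2(*(t1-t2)[1::-1])))
  print('backstop foot',[plane(K,P,p,org,n) for p in((177,18),(298,12))])
E
```

```text
[126 126 127] [168 129 136]
[[171, 22], [175, 179], [308, 176], [303, 22]]
(np.float64(114.08853442173037), np.float64(183.46579098973558)) (np.float64(480.2474183683097), np.float64(169.81805076990838))
[ 0.50108501 -0.13644129  0.083     ] [ 0.56458821 -0.48261722  0.083     ] 0.3519523126551486
yaw near edge 10.394880135647583
org [ 0.67783092 -0.28293121  0.03510226]
side yaw -20.218333725388472
side yaw -10.924953175944525
brush [ 0.66027842 -0.2448792   0.0437383 ] [ 0.54447678 -0.26501809  0.08192775] 0.12358814013831317 [ 0.6023776  -0.25494864  0.06283303] 9.865557446763274
backstop foot [array([ 0.66294552, -0.17343589,  0.0334402 ]), array([ 0.68518752, -0.29008041,  0.03317031])]
```

```bash
python3 - <<'E'
from m import *
f,K,P=load('w8'); T=np.radians(18)
a,b=ray(K,P,(175,180),.083),ray(K,P,(309.3,176.6),.083); print(a,b,np.linalg.norm(a-b))
for it in range(1):
  yaw=np.degrees(np.arctan2(*(a-b)[1::-1]))-90; u=np.radians(yaw)
  xd=np.array([np.cos(u)*np.cos(T),np.sin(u)*np.cos(T),-np.sin(T)]); n=np.array([np.cos(u)*np.sin(T),np.sin(u)*np.sin(T),np.cos(T)])
  org=(a+b)/2+.155*xd; print('yaw',yaw,'org',org)
  for p,q in(((171,22),(175,180)),((304,22),(309.3,176.6))):
    d=plane(K,P,p,org,n)-plane(K,P,q,org,n); print('side yaw',np.degrees(np.arctan2(d[1],d[0])),plane(K,P,p,org,n))
  t1,t2=[plane(K,P,p,org+.005*n,n) for p in((248.5,30),(252,158))]; print('brush',t1,t2,(t1+t2)/2,np.degrees(np.arctan2(*(t1-t2)[1::-1])))
  w=[plane(K,P,p,org,n) for p in((177,18),(298,12))]; print('backstop foot',w,np.linalg.norm(w[0]-w[1]),np.degrees(np.arctan2(*(w[0]-w[1])[1::-1]))-90)
E
```

```text
[ 0.51293362 -0.1944937   0.083     ] [ 0.53472345 -0.32205299  0.083     ] 0.1294069970866582
yaw 9.69376931098357 org [ 0.66913749 -0.23345149  0.03510237]
side yaw 10.22321093449173 [ 0.65827049 -0.16828268  0.03501742]
side yaw 9.931705192934551 [ 0.67666288 -0.29719965  0.03617984]
brush [ 0.66025854 -0.24488398  0.04382891] [ 0.54448975 -0.26501719  0.08200889] [ 0.60237414 -0.25495059  0.0629189 ] 9.865567820956683
backstop foot [array([ 0.66285824, -0.17354133,  0.03383576]), array([ 0.68522224, -0.29009068,  0.0330495 ])] 0.11867820729993767 10.862139569316042
```

Request:
move_arm([
  [[0.02, 0.005, 0, -0.6, 3.5, 0.4, 0.06], [0.04, 0.01, 0, -1.2, 7.1, 0.7, 0.06], [0.06, 0.015, -0.01, -1.9, 10.6, 1.1, 0.06], [0.085, 0.02, -0.03, -2.5, 14.2, 1.5, 0.06], [0.1, 0.022, -0.05, -3.1, 17.8, 1.8, 0.06]],
])

```text
time_s: 15.65
tcp_pos: [0.6159, -0.2478, 0.1335]
tcp_rot: [179.7, 18.0, 10.2]
force: [0.1, -0.7, 1.0]
finger_gap: 0.0599
grasp_force: 0.0
```

```bash
cat >> m.py <<'E'
ORG=np.array([.669,-.2327,.0355]); YAW=10.; TH=np.radians(18)
Rd=R.from_euler('ZY',[YAW,18],degrees=True)
n=Rd.apply([0,0,1]); xd=Rd.apply([1,0,0]); yd=Rd.apply([0,1,0])
def togo(p,rot):  # p tcp target, rot target Rotation
    s=env.read_state(); r0=R.from_euler('xyz',s['tcp_rot'],degrees=True)
    rv=(rot*r0.inv()).as_rotvec(degrees=True); print('at',s['tcp_pos'].round(4),s['tcp_rot'].round(2),'go',(np.array(p)-s['tcp_pos']).round(4),'rot',rv.round(2),'F',s['force'].round(1))
DOWN=lambda yaw:R.from_euler('ZX',[yaw,180],degrees=True)
RT=Rd*R.from_euler('x',180,degrees=True)
def deckp(x,y,z): return ORG+x*xd+y*yd+z*n
E
python3 - <<'E'
from m import *
togo([.6148,-.2528,.0982],RT)
E
```

```text
at [ 0.6159 -0.2478  0.1335] [179.71  18.02  10.24] go [-0.0011 -0.005  -0.0353] rot [ 0.27  0.02 -0.33] F [ 0.1 -0.7  1. ]
```

Alignment is good, so I go down along the deck normal, grip and lift.

Request:
move_arm([
  [[0, -0.005, -0.02, 0, 0, 0, 0.06], [-0.001, -0.005, -0.035, 0.2, 0, -0.3, 0.06], [-0.007, -0.006, -0.055, 0.2, 0, -0.3, 0.06], [-0.014, -0.007, -0.075, 0.2, 0, -0.3, 0.06], [-0.018, -0.008, -0.09, 0.2, 0, -0.3, 0.06]],
])

```text
time_s: 16.07
tcp_pos: [0.5941, -0.2561, 0.041]
tcp_rot: [-179.9, 18.1, 10.0]
force: [0.3, -0.4, -0.5]
finger_gap: 0.0599
grasp_force: 0.0
```

Request:
move_arm([
  [[0, 0, 0, 0, 0, 0, 0.0], [0, 0, 0, 0, 0, 0, 0.0], [0, 0, 0, 0, 0, 0, 0], [0, 0, 0, 0, 0, 0, 0], [0, 0, 0, 0, 0, 0, 0]],
], squeeze=8)

```text
time_s: 16.48
tcp_pos: [0.5956, -0.2576, 0.0428]
tcp_rot: [180.0, 18.0, 9.9]
force: [0.4, -0.1, 0.4]
finger_gap: 0.0323
grasp_force: 0.0
```

Request:
move_arm([
  [[0, 0, 0, 0, 0, 0, 0.0], [0, 0, 0, 0, 0, 0, 0.0], [0, 0, 0, 0, 0, 0, 0], [0, 0, 0, 0, 0, 0, 0], [0, 0, 0, 0, 0, 0, 0]],
])

```text
time_s: 16.9
tcp_pos: [0.5955, -0.2581, 0.0425]
tcp_rot: [-180.0, 18.0, 9.9]
force: [1.3, 0.1, 1.1]
finger_gap: 0.0156
grasp_force: 8.0
```

Request:
move_arm([
  [[0, 0, 0.02, 0, 0, 0, 0], [0, 0, 0.055, 0, 0, 0, 0], [0, 0, 0.095, 0, 0, 0, 0], [0, -0.035, 0.11, 0.6, -3.5, 0, 0], [0, -0.075, 0.11, 1.2, -7, 0, 0]],
])

```text
time_s: 17.32
tcp_pos: [0.5996, -0.3328, 0.1575]
tcp_rot: [179.7, 10.4, 10.1]
force: [1.2, -0.5, -0.5]
finger_gap: 0.016
grasp_force: 8.0
```

Request:
move_arm([
  [[0.004, -0.035, 0, 0.6, -3.5, 0, 0], [0.008, -0.07, 0, 1.2, -7.1, 0, 0], [0.012, -0.1, 0, 1.9, -10.7, 0, 0], [0.015, -0.113, 0, 1.9, -10.7, 0, 0], [0.015, -0.113, 0, 1.9, -10.7, 0, 0]],
])

```text
time_s: 17.73
tcp_pos: [0.609, -0.45, 0.1524]
tcp_rot: [180.0, 0.0, 9.6]
force: [-0.8, 0.5, -0.1]
finger_gap: 0.0158
grasp_force: 8.0
```

```bash
python3 - <<'E'
from m import *
togo([.61,-.445,-.016],DOWN(10)); print(env.read_state()['finger_gap'])
f,K,P=snap('wrist','w9'); snap('top','t9')
E
```

```text
at [ 0.609  -0.45    0.1524] [1.7998e+02 3.0000e-02 9.6200e+00] go [ 0.001   0.005  -0.1684] rot [ 0.03 -0.03  0.38] F [-0.8  0.5 -0.1]
0.015782866554307464
```

View pics/w9.png

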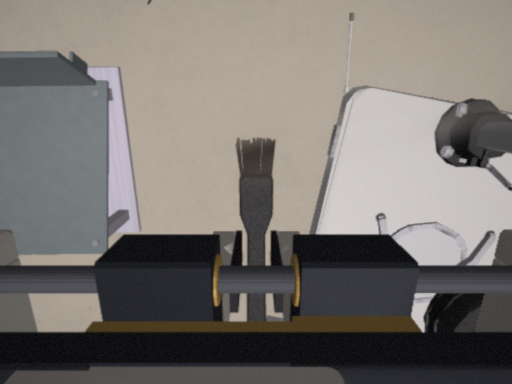

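The brush is held securely at (257,200), with bare bench below it between the rack on the left and the white plate edge at (320,230).

Request:
move_arm([
  [[0, 0.005, -0.035, 0, 0, 0, 0], [0, 0.008, -0.075, 0, 0, 0, 0], [0, 0.008, -0.115, 0, 0, 0, 0], [0, 0.008, -0.145, 0, 0, 0, 0], [0, 0.008, -0.16, 0, 0, 0, 0]],
])

```text
time_s: 18.25
tcp_pos: [0.6083, -0.4348, -0.013]
tcp_rot: [-179.7, 0.4, 10.0]
force: [0.1, 0.6, -0.2]
finger_gap: 0.0159
grasp_force: 8.0
```

Request:
move_arm([
  [[0, 0, -0.004, 0, 0, 0, 0], [0, 0, -0.007, 0, 0, 0, 0], [0, 0, -0.008, 0, 0, 0, 0], [0, 0, -0.008, 0, 0, 0, 0], [0, 0, -0.008, 0, 0, 0, 0]],
])

```text
time_s: 18.67
tcp_pos: [0.6117, -0.4383, -0.0137]
tcp_rot: [179.9, -0.1, 9.9]
force: [0.2, -0.4, -0.8]
finger_gap: 0.0161
grasp_force: 8.0
```

Request:
move_arm([
  [[0, 0, -0.002, 0, 0, 0, 0], [0, 0, -0.003, 0, 0, 0, 0], [0, 0, -0.003, 0, 0, 0, 0.03], [0, 0, -0.003, 0, 0, 0, 0.05], [0, 0, -0.003, 0, 0, 0, 0.05]],
])

```text
time_s: 19.08
tcp_pos: [0.6105, -0.4382, -0.0185]
tcp_rot: [-180.0, 0.1, 9.9]
force: [-0.3, 0.4, 0.3]
finger_gap: 0.0309
grasp_force: 0.0
```

Request:
move_arm([
  [[0, 0, 0, 0, 0, 0, 0.06], [0, 0, 0, 0, 0, 0, 0.0876], [0, 0, 0.03, 0, 0, 0, 0.0876], [0, 0, 0.07, 0, 0, 0, 0.0876], [0, 0, 0.11, 0, 0, 0, 0.0876]],
])

```text
time_s: 19.5
tcp_pos: [0.6095, -0.4377, 0.0911]
tcp_rot: [-179.9, 0.2, 9.9]
force: [1.1, 0.4, 0.4]
finger_gap: 0.0638
grasp_force: 0.0
```

Request:
move_arm([
  [[-0.035, 0.005, 0.02, 0, 0, -5, 0.0876], [-0.075, 0.01, 0.04, 0, 0, -10, 0.0876], [-0.11, 0.015, 0.06, 0, 0, -15, 0.0876], [-0.15, 0.02, 0.08, 0, 0, -20, 0.0876], [-0.19, 0.025, 0.09, 0, 0, -23, 0.0876]],
])

```text
time_s: 19.92
tcp_pos: [0.4249, -0.4139, 0.1821]
tcp_rot: [179.9, -0.1, -13.4]
force: [0.4, -1.2, 0.7]
finger_gap: 0.0874
grasp_force: 0.0
```

```bash
python3 - <<'E'
from m import *
togo([.453,-.406,.15],DOWN(-13))
f,K,P=snap('wrist','w10')
E
```

```text
at [ 0.4249 -0.4139  0.1821] [ 1.7995e+02 -9.0000e-02 -1.3360e+01] go [ 0.0281  0.0079 -0.0321] rot [0.07 0.07 0.36] F [ 0.4 -1.2  0.7]
```

View pics/w10.png

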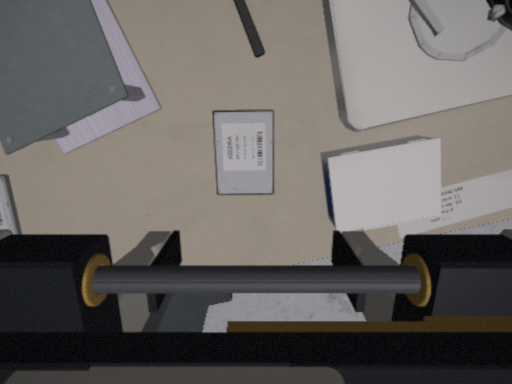

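The brush lies on the open bench, its tail end at (260,50). Drive 3 is square in view at (243,152), nearly parallel to the tool.

```bash
cat >> m.py <<'E'
def drv(name,xy,z=.008,t=10):
    f,K,P=load(name); u,v=proj(K,P,[*xy,z]); lab=cv2.cvtColor(f,cv2.COLOR_BGR2LAB).astype(float)
    bg=np.array([168,129,136.]); 
    roi=lab[:225].reshape(-1,3); roi=roi[(roi[:,2]>132)&(roi[:,0]>120)]; bg=np.median(roi,0)
    m=((abs(lab-bg)*[.3,1,1.5]).max(2)>t).astype(np.uint8)*255; m[228:]=0
    m=cv2.morphologyEx(m,cv2.MORPH_CLOSE,np.ones((5,5))); m=cv2.morphologyEx(m,cv2.MORPH_OPEN,np.ones((3,3)))
    for c in cv2.findContours(m,0,2)[0]:
        if cv2.contourArea(c)>800 and cv2.pointPolygonTest(c,(float(u),float(v)),True)>-15:
            w=np.array([ray(K,P,p,z)[:2] for p in c[:,0]]); (cx,cy),sz,_=r=cv2.minAreaRect((w*1000).astype(np.float32)); b=cv2.boxPoints(r)
            e=[b[1]-b[0],b[2]-b[1]]; l=max(e,key=np.linalg.norm); a=np.degrees(np.arctan2(l[1],l[0])); a=(a+90)%180-90
            print('bg',bg,'drive',round(cx/1000,4),round(cy/1000,4),np.round(sz,1),'yaw',round(float(a),2)); return np.array([cx,cy])/1000,float(a)
    print('none at',u,v)
E
python3 - <<'E'
from m import *
p,a=drv('w10',[.453,-.406]); togo([*p,-.017],DOWN(a))
E
```

```text
bg [146. 129. 135.] drive 0.4517 -0.4034 [ 69.5 100.1] yaw -12.41
at [ 0.4189 -0.4128  0.1843] [ 1.7999e+02 -9.0000e-02 -1.3600e+01] go [ 0.0329  0.0093 -0.2013] rot [0.03 0.09 1.19] F [-7.9  5.  -2.4]
```

Request:
move_arm([
  [[0.01, 0.003, -0.02, 0, 0, 1.2, 0.0876], [0.02, 0.006, -0.05, 0, 0, 1.2, 0.0876], [0.03, 0.008, -0.08, 0, 0, 1.2, 0.0876], [0.03, 0.008, -0.1, 0, 0, 1.2, 0.0876], [0.03, 0.008, -0.1, 0, 0, 1.2, 0.0876]],
])

```text
time_s: 20.38
tcp_pos: [0.4532, -0.4039, 0.0753]
tcp_rot: [-179.8, 0.5, -11.9]
force: [-0.6, 1.4, -0.6]
finger_gap: 0.0874
grasp_force: 0.0
```

```bash
python3 - <<'E'
from m import *
snap('wrist','w11')
p,a=drv('w11',[.453,-.404]); togo([.4517,-.4034,-.017],DOWN(-12.4))
E
```

```text
bg [148. 129. 135.] drive 0.4644 -0.4066 [70.  75.4] yaw -12.23
at [ 0.4542 -0.4049  0.0779] [-179.92    0.33  -11.91] go [-0.0025  0.0015 -0.0949] rot [-0.15 -0.3  -0.49] F [ 0.4 -0.   0.9]
```

Request:
move_arm([
  [[-0.002, 0.001, -0.03, 0, 0, -0.4, 0.0876], [-0.002, 0.001, -0.06, 0, 0, -0.4, 0.0876], [-0.002, 0.001, -0.08, 0, 0, -0.4, 0.0876], [-0.002, 0.001, -0.09, 0, 0, -0.4, 0.0876], [-0.002, 0.001, -0.09, 0, 0, -0.4, 0.0876]],
])

```text
time_s: 20.85
tcp_pos: [0.4531, -0.4047, -0.0108]
tcp_rot: [-180.0, 0.2, -12.3]
force: [-0.1, -0.2, -0.3]
finger_gap: 0.0876
grasp_force: 0.0
```

Request:
move_arm([
  [[0, 0, -0.002, 0, 0, 0, 0.0876], [0, 0, -0.004, 0, 0, 0, 0.0876], [0, 0, -0.004, 0, 0, 0, 0.06], [0, 0, -0.004, 0, 0, 0, 0.05], [0, 0, -0.004, 0, 0, 0, 0.05]],
], squeeze=25)

```text
time_s: 21.27
tcp_pos: [0.4542, -0.405, -0.0131]
tcp_rot: [180.0, -0.0, -12.3]
force: [0.9, 0.0, 0.2]
finger_gap: 0.0733
grasp_force: 0.0
```

Request:
move_arm([
  [[0, 0, 0, 0, 0, 0, 0.05], [0, 0, 0, 0, 0, 0, 0.05], [0, 0, 0, 0, 0, 0, 0.05], [0, 0, 0, 0, 0, 0, 0.05], [0, 0, 0, 0, 0, 0, 0.05]],
])

```text
time_s: 21.68
tcp_pos: [0.4541, -0.405, -0.0133]
tcp_rot: [180.0, 0.0, -12.3]
force: [-1.5, 1.1, 6.0]
finger_gap: 0.0679
grasp_force: 25.0
```

The grip is shallow, so I re-grip 4 mm lower.

Request:
move_arm([
  [[0, 0, 0, 0, 0, 0, 0.0876], [0, 0, 0, 0, 0, 0, 0.0876], [0, 0, 0, 0, 0, 0, 0.0876], [-0.001, 0, -0.003, 0, 0, 0, 0.0876], [-0.001, 0, -0.0045, 0, 0, 0, 0.0876]],
])

```text
time_s: 22.1
tcp_pos: [0.4522, -0.4045, -0.0191]
tcp_rot: [-180.0, 0.1, -12.3]
force: [-0.5, 0.6, 1.1]
finger_gap: 0.0872
grasp_force: 0.0
```

Request:
move_arm([
  [[0, 0, 0, 0, 0, 0, 0.0876], [0, 0, 0, 0, 0, 0, 0.05], [0, 0, 0, 0, 0, 0, 0.05], [0, 0, 0, 0, 0, 0, 0.05], [0, 0, 0, 0, 0, 0, 0.05]],
])

```text
time_s: 22.52
tcp_pos: [0.4527, -0.4047, -0.0185]
tcp_rot: [-180.0, 0.1, -12.3]
force: [0.3, 0.5, -1.0]
finger_gap: 0.0691
grasp_force: 25.0
```

Request:
move_arm([
  [[0, 0, 0, 0, 0, 0, 0.05], [0, 0, 0, 0, 0, 0, 0.05], [0, 0, 0, 0, 0, 0, 0.05], [0, 0, 0, 0, 0, 0, 0.05], [0, 0, 0.002, 0, 0, 0, 0.05]],
])

```text
time_s: 22.93
tcp_pos: [0.4523, -0.4045, -0.0169]
tcp_rot: [-180.0, 0.1, -12.3]
force: [-0.4, -0.4, 0.4]
finger_gap: 0.0694
grasp_force: 25.0
```

Request:
move_arm([
  [[0, 0, 0.03, 0, 0, 0, 0.05], [0, 0, 0.07, 0, 0, 0, 0.05], [0, 0, 0.11, 0, 0, 0, 0.05], [0.01, 0.01, 0.15, 0, 0, 5, 0.05], [0.04, 0.03, 0.17, 0, 0, 10, 0.05]],
])

```text
time_s: 23.35
tcp_pos: [0.4915, -0.3768, 0.1591]
tcp_rot: [179.9, -0.2, -2.3]
force: [1.2, -0.9, -0.9]
finger_gap: 0.0696
grasp_force: 25.0
```

Request:
move_arm([
  [[0.03, 0.03, 0, 0, 0, 6, 0.05], [0.06, 0.06, 0, 0, 0, 12, 0.05], [0.09, 0.09, 0, 0, 0, 12, 0.05], [0.115, 0.12, 0, 0, 0, 12, 0.05], [0.115, 0.13, 0, 0, 0, 12, 0.05]],
])

```text
time_s: 23.77
tcp_pos: [0.6115, -0.2409, 0.1529]
tcp_rot: [-180.0, 0.0, 9.9]
force: [-0.1, -0.7, -0.9]
finger_gap: 0.0692
grasp_force: 25.0
```

```bash
python3 - <<'E'
from m import *
togo(deckp(-.07,0,.0215),RT); togo(deckp(-.07,0,-.0185),RT); print(env.read_state()['finger_gap'])
E
```

```text
at [ 0.6115 -0.2409  0.1529] [-179.99    0.      9.87] go [-0.0015 -0.0022 -0.0754] rot [-3.11 17.73  0.14] F [-0.1 -0.7 -0.9]
at [ 0.6115 -0.2409  0.1529] [-179.99    0.      9.87] go [-0.0137 -0.0043 -0.1134] rot [-3.11 17.73  0.14] F [-0.1 -0.7 -0.9]
0.06922613424054362
```

Request:
move_arm([
  [[0, 0, 0, -1, 6, 0, 0.05], [0, 0, -0.01, -2.1, 12, 0.1, 0.05], [0, -0.001, -0.03, -3.1, 17.7, 0.1, 0.05], [-0.001, -0.002, -0.06, -3.1, 17.7, 0.1, 0.05], [-0.0015, -0.002, -0.075, -3.1, 17.7, 0.1, 0.05]],
])

```text
time_s: 24.18
tcp_pos: [0.6048, -0.2455, 0.0729]
tcp_rot: [-179.9, 18.4, 9.8]
force: [-0.6, 0.0, -2.2]
finger_gap: 0.0696
grasp_force: 25.0
```

Request:
move_arm([
  [[-0.003, -0.0005, -0.01, 0, 0, 0, 0.05], [-0.006, -0.001, -0.02, 0, 0, 0, 0.05], [-0.009, -0.0015, -0.029, 0, 0, 0, 0.05], [-0.011, -0.002, -0.035, 0, 0, 0, 0.05], [-0.011, -0.002, -0.035, 0, 0, 0, 0.05]],
])

```text
time_s: 24.6
tcp_pos: [0.5941, -0.2489, 0.0432]
tcp_rot: [180.0, 18.0, 9.7]
force: [-1.2, 0.6, -1.1]
finger_gap: 0.0694
grasp_force: 25.0
```

```bash
cat >> m.py <<'E'
def dk():
    s=env.read_state(); r=s['tcp_pos']-ORG; rr=(RT.inv()*R.from_euler('xyz',s['tcp_rot'],degrees=True)).as_rotvec(degrees=True)
    F=s['force']; print('deck xyz',[round(float(r@a),4) for a in(xd,yd,n)],'F',[round(float(F@a),1) for a in(xd,yd,n)],'rot err(tool)',rr.round(2),'gap',s['finger_gap'].round(4))
E
python3 -c "
from m import *
dk(); print(xd,yd,n)"
```

```text
Traceback (most recent call last):
  File "m.py", line 44, in dk
    F=s['force']; print('deck xyz',[round(float(r@a),4) for a in(xd,yd,n)],'F',[round(float(F@a),1) for a in(xd,yd,n)],'rot err(tool)',rr.round(2),'gap',s['finger_gap'].round(4))
                                                                                                                                                         ^^^^^^^^^^^^^^^^^^^^^
AttributeError: 'float' object has no attribute 'round'
```

```bash
sed -i "s/s\['finger_gap'\].round(4)/round(s['finger_gap'],4)/" m.py
python3 -c "
from m import *
dk(); print(xd,yd,n)"
```

```text
deck xyz [-0.0752, -0.003, -0.0164] F [-0.7, 0.8, -1.3] rot err(tool) [ 0.05 -0.05  0.25] gap 0.0694
[ 0.93660783  0.16514923 -0.30901699] [-0.17364818  0.98480775  0.        ] [0.30432233 0.05366024 0.95105652]
```

Request:
move_arm([
  [[0.0035, 0.0012, -0.0014, 0, 0, 0.2, 0.05], [0.007, 0.0024, -0.0028, 0, 0, 0.2, 0.05], [0.0105, 0.0036, -0.0042, 0, 0, 0.2, 0.05], [0.014, 0.005, -0.0057, 0, 0, 0.2, 0.05], [0.0179, 0.0062, -0.0072, 0, 0, 0.2, 0.05]],
])

```text
time_s: 25.02
tcp_pos: [0.6137, -0.2424, 0.0363]
tcp_rot: [179.9, 18.0, 10.0]
force: [0.5, -0.3, -0.9]
finger_gap: 0.069
grasp_force: 25.0
```

Request:
move_arm([
  [[0.0015, 0.0003, -0.0009, 0, 0, 0, 0.05], [0.003, 0.0006, -0.0017, 0, 0, 0, 0.05], [0.0045, 0.0009, -0.0025, 0, 0, 0, 0.05], [0.006, 0.0011, -0.0033, 0, 0, 0, 0.05], [0.007, 0.0013, -0.0039, 0, 0, 0, 0.05]],
])

```text
time_s: 25.43
tcp_pos: [0.6173, -0.2417, 0.0335]
tcp_rot: [180.0, 18.4, 10.0]
force: [-10.2, 1.5, 14.0]
finger_gap: 0.0695
grasp_force: 25.0
```

```bash
python3 -c "
from m import *
dk()"
```

```text
deck xyz [-0.0493, 0.0001, -0.0181] F [-13.6, 3.2, 10.3] rot err(tool) [-0.02 -0.36  0.02] gap 0.0695
```

Request:
move_arm([
  [[0, 0, 0, 0, 0, 0, 0.0876], [0, 0, 0, 0, 0, 0, 0.0876], [0, 0, 0, 0, 0, 0, 0.0876], [0.006, 0.001, 0.02, 0, 0, 0, 0.0876], [0.012, 0.002, 0.05, 0, 0, 0, 0.0876]],
])

```text
time_s: 25.85
tcp_pos: [0.6299, -0.2389, 0.0796]
tcp_rot: [-179.9, 18.4, 10.0]
force: [0.4, 0.5, -0.5]
finger_gap: 0.0875
grasp_force: 0.0
```

Request:
move_arm([
  [[0, 0, 0.035, 0.6, -3.5, 0, 0.0876], [-0.02, 0, 0.07, 1.2, -7, 0, 0.0876], [-0.05, -0.005, 0.08, 1.9, -10.6, 0, 0.0876], [-0.08, -0.01, 0.09, 2.5, -14.2, 0, 0.0876], [-0.115, -0.02, 0.1, 3.1, -17.9, 0, 0.0876]],
])

```text
time_s: 26.27
tcp_pos: [0.517, -0.259, 0.1832]
tcp_rot: [179.8, -0.4, 10.0]
force: [-0.2, -1.9, 1.0]
finger_gap: 0.0876
grasp_force: 0.0
```

Request:
move_arm([
  [[0, 0, 0, 0, 0, 0, 0.0876], [0, 0, 0, 0, 0, 0, 0.0876], [0, 0, 0, 0, 0, 0, 0.0876], [0, 0, 0, 0, 0, 0, 0.0876], [0, 0, 0, 0, 0, 0, 0.0876]],
])

```text
time_s: 26.68
tcp_pos: [0.5179, -0.259, 0.1813]
tcp_rot: [179.9, -0.1, 10.0]
force: [0.5, 0.2, 0.6]
finger_gap: 0.0877
grasp_force: 0.0
```

```bash
cat >> m.py <<'E'
def deckdrv(name,h,t=12):
    """bright drive on deck, top face at height h over deck -> deck coords of centre, yaw"""
    f,K,P=load(name); lab=cv2.cvtColor(f,cv2.COLOR_BGR2LAB)
    u,v=proj(K,P,deckp(-.05,0,h)); poly=np.array([proj(K,P,deckp(x,y,h)) for x,y in((-.13,-.062),(-.13,.062),(.0,.062),(.0,-.062))]).astype(np.int32)
    L=lab[...,0].copy(); roi=np.zeros(L.shape,np.uint8); cv2.fillPoly(roi,[poly],255); roi[230:]=0
    th,_=cv2.threshold(L[roi>0].reshape(-1,1),0,255,cv2.THRESH_OTSU)
    m=((L>th)&(roi>0)).astype(np.uint8)*255; m=cv2.morphologyEx(m,cv2.MORPH_CLOSE,np.ones((7,7)))
    c=max(cv2.findContours(m,0,2)[0],key=cv2.contourArea)[:,0]
    w=[]
    for p in c:
        q=plane(K,P,p,deckp(0,0,h),n)-ORG; w.append([q@xd*1000,q@yd*1000])
    r=cv2.minAreaRect(np.array(w,np.float32)); b=cv2.boxPoints(r); e=[b[1]-b[0],b[2]-b[1]]; l=max(e,key=np.linalg.norm)
    print('th',th,'deck drive centre mm',np.round(r[0],1),'size',np.round(r[1],1),'yaw',round(float((np.degrees(np.arctan2(l[1],l[0]))+90)%180-90),2),'ext',b.min(0).round(1),b.max(0).round(1))
E
python3 - <<'E'
from m import *
snap('wrist','w12'); snap('top','t12'); deckdrv('w12',.008)
p=drv('w12',[.452,-.0725]); togo([.452,-.0725,.05],DOWN(-13.7)); blobs('t12',amin=300,amax=800,t=8)
E
```

```text
th 142.0 deck drive centre mm [-49.6   2. ] size [94.6 65.6] yaw 0.03 ext [-96.9 -30.8] [-2.3 34.8]
bg [154. 129. 135.] drive 0.4541 -0.0722 [ 71. 102.] yaw -13.68
at [ 0.5177 -0.259   0.1811] [ 1.7994e+02 -3.0000e-02  1.0000e+01] go [-0.0657  0.1865 -0.1311] rot [ 6.00e-02  2.00e-02 -2.37e+01] F [ 0.2 -0.3  1.1]
t12 [203. 240.] 715.0 pos [0.4358 0.174 ] size [0.0732, 0.1031] longyaw 10.4
t12 [184. 194.] 682.5 pos [0.5817 0.2345] size [0.1049, 0.074] longyaw 179.1
t12 [221. 133.] 389.0 pos [0.7819 0.1178] size [0.0715, 0.0979] longyaw 13.4
t12 [315. 100.] 492.5 pos [ 0.889  -0.1922] size [0.0568, 0.1863] longyaw 87.7
```

```bash
cat > edge.py <<'E'
from m import *
import sys
def prof(name,x,h=0):
    f,K,P=load(name); lab=cv2.cvtColor(f,cv2.COLOR_BGR2LAB).astype(np.float32)
    ys=np.arange(-.085,.0851,.0005); uv=np.array([proj(K,P,deckp(x,y,h)) for y in ys],np.float32)
    L=cv2.remap(lab,uv[:,0][None],uv[:,1][None],1)[0]; g=np.linalg.norm(np.gradient(cv2.blur(L,(1,5)),axis=0),axis=1)
    out=[]
    for lo,hi in((-.08,-.05),(-.045,-.025),(.025,.045),(.05,.08)):
        i=np.where((ys>=lo)&(ys<=hi))[0]; w=g[i]**2; out.append((round(float(ys[i[np.argmax(w)]])*1000,1),round(float(w.max()),1)))
    print(name,x,h,out)
for x in(-.15,-.14,-.13,-.12,-.11): prof('w12',x)
for x in(-.08,-.06,-.04): prof('w12',x); prof('w12',x,.008)
E
python3 edge.py
```

```text
w12 -0.15 0 [(-65.0, 51.6), (-37.5, 0.2), (25.0, 0.3), (65.0, 56.1)]
w12 -0.14 0 [(-65.5, 50.7), (-45.0, 0.3), (41.5, 0.4), (65.0, 60.7)]
w12 -0.13 0 [(-65.0, 36.7), (-31.0, 0.4), (27.5, 0.5), (65.0, 60.3)]
w12 -0.12 0 [(-65.5, 34.9), (-25.5, 0.2), (37.5, 0.3), (65.0, 67.7)]
w12 -0.11 0 [(-65.0, 50.7), (-31.5, 0.3), (36.0, 0.3), (65.0, 81.2)]
w12 -0.08 0 [(-65.0, 44.5), (-32.0, 143.8), (36.0, 279.3), (65.5, 62.1)]
w12 -0.08 0.008 [(-63.0, 42.8), (-31.0, 130.9), (35.0, 273.7), (63.5, 69.7)]
w12 -0.06 0 [(-65.0, 23.1), (-32.0, 104.5), (36.0, 283.1), (65.5, 60.1)]
w12 -0.06 0.008 [(-63.0, 19.3), (-31.0, 121.5), (35.5, 285.9), (63.5, 66.4)]
w12 -0.04 0 [(-64.5, 24.2), (-32.0, 153.7), (36.0, 269.4), (65.5, 76.8)]
w12 -0.04 0.008 [(-62.5, 20.1), (-31.0, 171.8), (35.0, 278.9), (64.0, 64.8)]
```

```bash
python3 - <<'E'
from m import *
f,K,P=load('w12'); L=cv2.cvtColor(f,cv2.COLOR_BGR2LAB)[...,0].astype(np.float32)
for lo,hi in((-.042,-.026),(.026,.042)):
    ys=np.arange(lo,hi,.001); uv=np.array([proj(K,P,deckp(-.06,y,.008)) for y in ys],np.float32)
    print(list(zip((ys*1000).round().astype(int).tolist(),cv2.remap(L,uv[:,0][None],uv[:,1][None],1)[0].astype(int).tolist())))
E
```

```text
[(-42, 129), (-41, 127), (-40, 127), (-39, 127), (-38, 129), (-37, 127), (-36, 129), (-35, 128), (-34, 122), (-33, 106), (-32, 112), (-31, 141), (-30, 160), (-29, 162), (-28, 162), (-27, 162), (-26, 162)]
[(26, 185), (27, 178), (28, 168), (29, 164), (30, 165), (31, 162), (32, 162), (33, 163), (34, 160), (35, 134), (36, 89), (37, 76), (38, 102), (39, 114), (40, 115), (41, 115), (42, 114)]
```

Request:
move_arm([
  [[-0.013, 0.035, 0, 0, 0, -5, 0.0876], [-0.026, 0.073, 0, 0, 0, -10, 0.0876], [-0.039, 0.11, -0.01, 0, 0, -15, 0.0876], [-0.052, 0.148, -0.03, 0, 0, -20, 0.0876], [-0.065, 0.186, -0.05, 0, 0, -23.7, 0.0876]],
])

```text
time_s: 27.2
tcp_pos: [0.4539, -0.077, 0.1346]
tcp_rot: [179.9, -0.2, -14.0]
force: [0.9, 1.7, -0.3]
finger_gap: 0.0874
grasp_force: 0.0
```

Request:
move_arm([
  [[0, 0, -0.03, 0, 0, 0, 0.0876], [0, 0, -0.065, 0, 0, 0, 0.0876], [0, 0, -0.1, 0, 0, 0, 0.0876], [0, 0, -0.13, 0, 0, 0, 0.0876], [0, 0, -0.14, 0, 0, 0, 0.0876]],
])

```text
time_s: 27.62
tcp_pos: [0.4513, -0.0786, -0.0092]
tcp_rot: [179.7, 0.2, -13.7]
force: [-0.5, 0.1, -0.4]
finger_gap: 0.0877
grasp_force: 0.0
```

```bash
python3 - <<'E'
from m import *
togo([.453,-.0724,-.0185],DOWN(-13.7))
E
```

```text
at [ 0.4513 -0.0786 -0.0092] [179.74   0.22 -13.71] go [ 0.0017  0.0062 -0.0093] rot [ 0.2  -0.27  0.01] F [-0.5  0.1 -0.4]
```

Request:
move_arm([
  [[0.001, 0.005, 0, 0.2, -0.2, 0, 0.0876], [0.001, 0.005, 0, 0.2, -0.2, 0, 0.0876], [0.001, 0.005, -0.004, 0.2, -0.2, 0, 0.0876], [0.001, 0.005, -0.008, 0.2, -0.2, 0, 0.0876], [0.001, 0.005, -0.008, 0.2, -0.2, 0, 0.0876]],
])

```text
time_s: 28.03
tcp_pos: [0.4552, -0.0735, -0.0127]
tcp_rot: [-179.8, -0.3, -13.7]
force: [-0.1, -0.9, 0.2]
finger_gap: 0.0877
grasp_force: 0.0
```

Request:
move_arm([
  [[0, 0, 0, 0, 0, 0, 0.0876], [0, 0, 0, 0, 0, 0, 0.05], [0, 0, 0, 0, 0, 0, 0.05], [0, 0, 0, 0, 0, 0, 0.05], [0, 0, 0, 0, 0, 0, 0.05]],
])

```text
time_s: 28.45
tcp_pos: [0.4549, -0.074, -0.0125]
tcp_rot: [-179.9, -0.3, -13.7]
force: [-2.5, -12.4, 19.0]
finger_gap: 0.0666
grasp_force: 19.3
```

Request:
move_arm([
  [[0, 0, 0, 0, 0, 0, 0.05], [0, 0, 0, 0, 0, 0, 0.05], [0, 0, 0, 0, 0, 0, 0.05], [0, 0, 0, 0, 0, 0, 0.05], [0, 0, 0, 0, 0, 0, 0.05]],
])

```text
time_s: 28.87
tcp_pos: [0.4551, -0.0744, -0.012]
tcp_rot: [-179.9, -0.3, -13.7]
force: [-0.6, -5.2, 12.4]
finger_gap: 0.0501
grasp_force: 5.7
```

Too high: the fingers slid over the top. I open, settle and go lower.

Request:
move_arm([
  [[0, 0, 0.01, 0, 0, 0, 0.0876], [0, 0, 0.01, 0, 0, 0, 0.0876], [0, 0, 0.01, 0, 0, 0, 0.0876], [0, 0, 0.01, 0, 0, 0, 0.0876], [0, 0, 0.01, 0, 0, 0, 0.0876]],
])

```text
time_s: 29.28
tcp_pos: [0.4546, -0.0737, -0.0032]
tcp_rot: [-179.9, -0.3, -13.7]
force: [-0.7, -0.9, 0.2]
finger_gap: 0.0782
grasp_force: 0.0
```

Request:
move_arm([
  [[0, 0, 0, 0, 0, 0, 0.0876], [0, 0, -0.004, 0, 0, 0, 0.0876], [0, 0, -0.009, 0, 0, 0, 0.0876], [0, 0, -0.014, 0, 0, 0, 0.0876], [0, 0, -0.0155, 0, 0, 0, 0.0876]],
])

```text
time_s: 29.7
tcp_pos: [0.4541, -0.0739, -0.0195]
tcp_rot: [-179.9, -0.2, -13.7]
force: [0.1, -0.7, 0.5]
finger_gap: 0.088
grasp_force: 0.0
```

Request:
move_arm([
  [[0, 0, 0, 0, 0, 0, 0.0876], [0, 0, 0, 0, 0, 0, 0.0876], [0, 0, 0, 0, 0, 0, 0.05], [0, 0, 0, 0, 0, 0, 0.05], [0, 0, 0, 0, 0, 0, 0.05]],
])

```text
time_s: 30.12
tcp_pos: [0.455, -0.0737, -0.0182]
tcp_rot: [-179.8, -0.3, -13.7]
force: [0.5, -0.3, -0.1]
finger_gap: 0.0726
grasp_force: 0.0
```

Request:
move_arm([
  [[0, 0, 0, 0, 0, 0, 0.05], [0, 0, 0, 0, 0, 0, 0.05], [0, 0, 0, 0, 0, 0, 0.05], [0, 0, 0, 0, 0, 0, 0.05], [0, 0, 0, 0, 0, 0, 0.05]],
])

```text
time_s: 30.53
tcp_pos: [0.455, -0.0737, -0.0182]
tcp_rot: [-179.8, -0.3, -13.7]
force: [-0.2, 1.2, 2.2]
finger_gap: 0.0693
grasp_force: 25.0
```

Request:
move_arm([
  [[0, 0, 0.03, 0, 0, 0, 0.05], [0, 0, 0.07, 0, 0, 0, 0.05], [0, 0, 0.11, 0, 0, 0, 0.05], [0.01, -0.01, 0.15, 0, 0, 5, 0.05], [0.03, -0.03, 0.18, 0, 0, 10, 0.05]],
])

```text
time_s: 30.95
tcp_pos: [0.4839, -0.1029, 0.1651]
tcp_rot: [-179.8, -0.4, -3.4]
force: [2.7, 0.7, -1.5]
finger_gap: 0.0696
grasp_force: 25.0
```

Request:
move_arm([
  [[0.025, -0.028, 0, 0, 0, 5, 0.05], [0.05, -0.056, 0, 0, 0, 10, 0.05], [0.075, -0.084, 0, 0, 0, 13.7, 0.05], [0.1, -0.112, 0, 0, 0, 13.7, 0.05], [0.125, -0.14, 0, 0, 0, 13.7, 0.05]],
])

```text
time_s: 31.37
tcp_pos: [0.6103, -0.245, 0.1608]
tcp_rot: [-179.8, -0.2, 10.0]
force: [0.9, 0.6, -0.6]
finger_gap: 0.0694
grasp_force: 25.0
```

Request:
move_arm([
  [[0.002, -0.003, 0, -1, 6, 0, 0.05], [0.002, -0.003, 0, -2.1, 12, 0, 0.05], [0.002, -0.003, -0.01, -3.1, 17.7, 0, 0.05], [0.002, -0.003, -0.03, -3.1, 17.7, 0, 0.05], [0.002, -0.003, -0.04, -3.1, 17.7, 0, 0.05]],
])

```text
time_s: 31.78
tcp_pos: [0.611, -0.2456, 0.1163]
tcp_rot: [-179.7, 18.0, 10.0]
force: [-1.3, -0.7, -3.1]
finger_gap: 0.0691
grasp_force: 25.0
```

```bash
python3 - <<'E'
from m import *
dk();togo(deckp(-.07,-.001,-.018+.012),RT)
E
```

```text
deck xyz [-0.0814, -0.0026, 0.0585] F [-0.3, -0.5, -3.4] rot err(tool) [ 0.31 -0.04 -0.01] gap 0.0691
at [ 0.611  -0.2456  0.1163] [-179.69   18.04   10.01] go [-0.0092  0.     -0.0648] rot [-0.28 -0.09  0.08] F [-1.3 -0.7 -3.1]
```

Request:
move_arm([
  [[-0.003, 0, -0.02, -0.3, 0, 0, 0.05], [-0.006, 0, -0.04, -0.3, 0, 0, 0.05], [-0.008, 0, -0.055, -0.3, 0, 0, 0.05], [-0.009, 0, -0.062, -0.3, 0, 0, 0.05], [-0.009, 0, -0.063, -0.3, 0, 0, 0.05]],
])

```text
time_s: 32.2
tcp_pos: [0.6012, -0.2465, 0.0574]
tcp_rot: [179.9, 17.8, 9.9]
force: [0.6, 0.2, -1.3]
finger_gap: 0.0694
grasp_force: 25.0
```

```bash
python3 - <<'E'
from m import *
dk();togo(deckp(-.053,-.001,-.018+.0085),RT)
E
```

```text
deck xyz [-0.0725, -0.0018, -0.0006] F [1.1, 0.1, -1.1] rot err(tool) [-0.06  0.16  0.14] gap 0.0694
at [ 0.6012 -0.2465  0.0574] [179.9   17.84   9.86] go [ 0.0154  0.0036 -0.0145] rot [0.07 0.17 0.11] F [ 0.6  0.2 -1.3]
```

Request:
move_arm([
  [[0.004, 0.001, -0.003, 0, 0.2, 0.1, 0.05], [0.008, 0.002, -0.006, 0, 0.2, 0.1, 0.05], [0.012, 0.003, -0.01, 0, 0.2, 0.1, 0.05], [0.0154, 0.0036, -0.0135, 0, 0.2, 0.1, 0.05], [0.0154, 0.0036, -0.0145, 0, 0.2, 0.1, 0.05]],
])

```text
time_s: 32.62
tcp_pos: [0.6189, -0.2427, 0.0434]
tcp_rot: [179.9, 17.9, 10.0]
force: [-0.6, 0.3, -1.8]
finger_gap: 0.0697
grasp_force: 25.0
```

```bash
python3 - <<'E'
from m import *
dk()
E
```

```text
deck xyz [-0.051, -0.0011, -0.0083] F [0.1, 0.4, -1.9] rot err(tool) [-0.12  0.08  0.  ] gap 0.0697
```

Near the stop; I press down about 2 mm and push about 5 mm to seat it.

Request:
move_arm([
  [[0.001, 0, -0.001, 0, 0, 0, 0.05], [0.002, 0.0005, -0.002, 0, 0, 0, 0.05], [0.003, 0.0005, -0.003, 0, 0, 0, 0.05], [0.004, 0.0008, -0.0037, 0, 0, 0, 0.05], [0.0045, 0.0008, -0.004, 0, 0, 0, 0.05]],
])

```text
time_s: 33.03
tcp_pos: [0.6211, -0.2425, 0.0413]
tcp_rot: [179.9, 18.1, 10.0]
force: [-5.9, 1.1, 9.2]
finger_gap: 0.0693
grasp_force: 25.0
```

```bash
python3 - <<'E'
from m import *
dk()
E
```

```text
deck xyz [-0.0483, -0.0014, -0.0096] F [-8.2, 2.1, 7.0] rot err(tool) [-0.12 -0.11  0.01] gap 0.0693
```

Request:
move_arm([
  [[0, 0, 0, 0, 0, 0, 0.0876], [0, 0, 0, 0, 0, 0, 0.0876], [0, 0, 0, 0, 0, 0, 0.0876], [0.006, 0.001, 0.02, 0, 0, 0, 0.0876], [0.012, 0.002, 0.05, 0, 0, 0, 0.0876]],
])

```text
time_s: 33.45
tcp_pos: [0.6325, -0.2397, 0.0872]
tcp_rot: [-180.0, 18.3, 10.0]
force: [1.0, -0.0, 0.1]
finger_gap: 0.0869
grasp_force: 0.0
```

Request:
move_arm([
  [[0, 0, 0.035, 0.6, -3.5, 0, 0.0876], [-0.02, 0, 0.07, 1.2, -7, 0, 0.0876], [-0.05, -0.005, 0.08, 1.9, -10.6, 0, 0.0876], [-0.08, -0.01, 0.09, 2.5, -14.2, 0, 0.0876], [-0.115, -0.02, 0.1, 3.1, -17.9, 0, 0.0876]],
])

```text
time_s: 33.87
tcp_pos: [0.5195, -0.2598, 0.1908]
tcp_rot: [179.8, -0.5, 10.0]
force: [0.2, -1.0, 0.7]
finger_gap: 0.0874
grasp_force: 0.0
```

Request:
move_arm([
  [[0, 0, 0, 0, 0, 0, 0.0876], [0, 0, 0, 0, 0, 0, 0.0876], [0, 0, 0, 0, 0, 0, 0.0876], [0, 0, 0, 0, 0, 0, 0.0876], [0, 0, 0, 0, 0, 0, 0.0876]],
])

```text
time_s: 34.28
tcp_pos: [0.5205, -0.2599, 0.189]
tcp_rot: [179.9, -0.1, 10.0]
force: [0.3, 0.5, 0.0]
finger_gap: 0.0877
grasp_force: 0.0
```

```bash
python3 - <<'E'
from m import *
snap('wrist','w13'); snap('top','t13'); deckdrv('w13',.016)
for t in (7,8,10): blobs('t13',amin=300,amax=800,t=t)
for n,xy in(('w1',[.436,.174]),('w1',[.58,.234]),('w3',[.58,.234]),('w4',[.58,.234])): print(n); drv(n,xy)
togo([.436,.174,.1],DOWN(10.4))
E
sed -i '/^for/d' edge.py; cat >> edge.py <<'E'
for x in(-.08,-.06,-.04): prof('w13',x); prof('w13',x,.016)
E
python3 edge.py
```

```text
th 140.0 deck drive centre mm [-49.9   0.5] size [97.6 67.6] yaw 0.03 ext [-98.7 -33.3] [-1.1 34.3]
t13 [203. 240.] 719.0 pos [0.4358 0.1743] size [0.0737, 0.1031] longyaw 10.4
t13 [184. 194.] 698.0 pos [0.5817 0.2345] size [0.1049, 0.074] longyaw 179.1
t13 [221. 133.] 476.5 pos [0.7816 0.1174] size [0.0723, 0.0987] longyaw 13.4
t13 [315.  99.] 501.5 pos [ 0.8924 -0.1939] size [0.0637, 0.1899] longyaw 87.7
t13 [203. 240.] 715.0 pos [0.4358 0.1738] size [0.0728, 0.1031] longyaw 10.4
t13 [184. 194.] 577.0 pos [0.5817 0.2345] size [0.1049, 0.074] longyaw 179.1
t13 [221. 133.] 392.0 pos [0.7815 0.1178] size [0.0715, 0.0987] longyaw 13.4
t13 [315. 100.] 491.5 pos [ 0.889  -0.1922] size [0.0568, 0.1863] longyaw 87.7
t13 [203. 240.] 569.0 pos [0.4358 0.1738] size [0.0728, 0.1031] longyaw 10.4
t13 [221. 133.] 362.0 pos [0.7803 0.1171] size [0.0706, 0.0929] longyaw 13.4
t13 [315. 100.] 487.5 pos [ 0.889  -0.1922] size [0.0568, 0.1863] longyaw 87.7
w1
bg [178. 130. 136.] drive 0.4351 0.1741 [100.7  71.9] yaw 10.25
w1
bg [178. 130. 136.] drive 0.5811 0.2344 [ 73.6 101.2] yaw -1.01
w3
bg [175. 130. 136.] drive 0.581 0.2342 [ 73.6 101. ] yaw -1.05
w4
bg [167. 130. 136.] drive 0.581 0.2337 [ 73.4 100.6] yaw -1.21
at [ 0.5203 -0.2599  0.1887] [ 1.7987e+02 -1.2000e-01  1.0010e+01] go [-0.0843  0.4339 -0.0887] rot [0.11 0.14 0.39] F [ 0.7  0.1 -0. ]
w13 -0.08 0 [(-65.0, 39.9), (-35.5, 41.9), (36.5, 151.9), (65.5, 55.5)]
w13 -0.08 0.016 [(-61.0, 33.2), (-33.5, 45.4), (34.5, 161.4), (62.0, 46.3)]
w13 -0.06 0 [(-65.0, 25.5), (-35.5, 40.6), (36.5, 137.6), (65.5, 51.5)]
w13 -0.06 0.016 [(-61.0, 28.0), (-33.5, 50.8), (34.5, 163.4), (62.0, 54.0)]
w13 -0.04 0 [(-64.5, 21.8), (-35.5, 44.3), (36.5, 91.1), (66.0, 63.9)]
w13 -0.04 0.016 [(-61.0, 25.9), (-33.5, 58.9), (34.5, 92.2), (62.5, 57.2)]
```

Both stacked drives sit square: the camera gives a y offset of +0.5 mm and the end at the backstop. Next is the drive at (0.435, 0.174).

Request:
move_arm([
  [[-0.008, 0.035, 0, 0, 0, 0, 0.0876], [-0.016, 0.07, 0, 0, 0, 0, 0.0876], [-0.024, 0.108, 0, 0, 0, 0, 0.0876], [-0.03, 0.146, 0, 0, 0, 0, 0.0876], [-0.038, 0.184, 0, 0, 0, 0, 0.0876]],
])

```text
time_s: 34.8
tcp_pos: [0.4816, -0.0745, 0.1893]
tcp_rot: [179.8, -0.2, 10.0]
force: [0.1, 1.2, -0.2]
finger_gap: 0.0874
grasp_force: 0.0
```

Request:
move_arm([
  [[-0.008, 0.035, 0, 0, 0, 0, 0.0876], [-0.016, 0.07, 0, 0, 0, 0, 0.0876], [-0.024, 0.108, 0, 0, 0, 0, 0.0876], [-0.03, 0.146, 0, 0, 0, 0, 0.0876], [-0.038, 0.184, -0.01, 0, 0, 0, 0.0876]],
])

```text
time_s: 35.22
tcp_pos: [0.4444, 0.1106, 0.1812]
tcp_rot: [179.9, -0.4, 10.0]
force: [1.7, 0.8, -0.1]
finger_gap: 0.088
grasp_force: 0.0
```

Request:
move_arm([
  [[-0.004, 0.03, -0.02, 0, 0, 0, 0.0876], [-0.008, 0.06, -0.05, 0, 0, 0, 0.0876], [-0.009, 0.066, -0.08, 0, 0, 0, 0.0876], [-0.009, 0.066, -0.1, 0, 0, 0, 0.0876], [-0.009, 0.066, -0.1, 0, 0, 0, 0.0876]],
])

```text
time_s: 35.63
tcp_pos: [0.432, 0.1731, 0.0755]
tcp_rot: [179.6, 0.2, 10.1]
force: [-0.6, 0.4, -0.2]
finger_gap: 0.0876
grasp_force: 0.0
```

```bash
python3 - <<'E'
from m import *
togo([.435,.1742,-.0185],DOWN(10.2))
E
```

```text
at [0.432  0.1731 0.0755] [179.59   0.19  10.05] go [ 0.003   0.0011 -0.094 ] rot [ 0.44 -0.12  0.15] F [-0.6  0.4 -0.2]
```

Request:
move_arm([
  [[0.001, 0.001, -0.025, 0.2, 0, 0, 0.0876], [0.001, 0.001, -0.05, 0.2, 0, 0, 0.0876], [0.001, 0.001, -0.07, 0.2, 0, 0, 0.0876], [0.001, 0.001, -0.08, 0.2, 0, 0, 0.0876], [0.001, 0.001, -0.085, 0.2, 0, 0, 0.0876]],
])

```text
time_s: 36.05
tcp_pos: [0.4357, 0.1745, -0.0059]
tcp_rot: [180.0, -0.2, 10.0]
force: [-0.8, -0.2, 0.3]
finger_gap: 0.0877
grasp_force: 0.0
```

Request:
move_arm([
  [[0, 0, 0, 0, 0, 0, 0.0876], [0, 0, -0.004, 0, 0, 0, 0.0876], [0, 0, -0.008, 0, 0, 0, 0.0876], [0, 0, -0.011, 0, 0, 0, 0.0876], [0, 0, -0.0125, 0, 0, 0, 0.0876]],
])

```text
time_s: 36.47
tcp_pos: [0.4358, 0.175, -0.0174]
tcp_rot: [-179.9, -0.3, 10.0]
force: [0.0, 0.3, 0.2]
finger_gap: 0.0876
grasp_force: 0.0
```

Request:
move_arm([
  [[0, 0, 0, 0, 0, 0, 0.0876], [0, 0, 0, 0, 0, 0, 0.0876], [0, 0, 0, 0, 0, 0, 0.0876], [0, 0, 0, 0, 0, 0, 0.0876], [0, 0, 0, 0, 0, 0, 0.0876]],
])

```text
time_s: 36.88
tcp_pos: [0.4357, 0.1749, -0.0174]
tcp_rot: [-180.0, -0.3, 10.0]
force: [-0.3, -0.6, -0.2]
finger_gap: 0.088
grasp_force: 0.0
```

Request:
move_arm([
  [[0, 0, -0.001, 0, 0, 0, 0.05], [0, 0, -0.001, 0, 0, 0, 0.05], [0, 0, -0.001, 0, 0, 0, 0.05], [0, 0, -0.001, 0, 0, 0, 0.05], [0, 0, -0.001, 0, 0, 0, 0.05]],
])

```text
time_s: 37.3
tcp_pos: [0.4355, 0.1748, -0.0186]
tcp_rot: [-180.0, -0.3, 10.0]
force: [-0.5, -0.7, -0.4]
finger_gap: 0.0691
grasp_force: 25.0
```

Request:
move_arm([
  [[0, 0, 0.03, 0, 0, 0, 0.05], [0, 0, 0.06, 0, 0, 0, 0.05], [0, 0, 0.1, 0, 0, 0, 0.05], [0, 0, 0.14, 0, 0, 0, 0.05], [0.01, -0.02, 0.17, 0, 0, 0, 0.05]],
])

```text
time_s: 37.72
tcp_pos: [0.4458, 0.1566, 0.1549]
tcp_rot: [-179.9, -0.4, 10.1]
force: [2.1, 0.5, -1.3]
finger_gap: 0.0693
grasp_force: 25.0
```

Request:
move_arm([
  [[0.014, -0.035, 0, 0, 0, 0, 0.05], [0.028, -0.07, 0, 0, 0, 0, 0.05], [0.043, -0.105, 0, 0, 0, 0, 0.05], [0.058, -0.14, 0, 0, 0, 0, 0.05], [0.073, -0.175, 0, 0, 0, 0, 0.05]],
])

```text
time_s: 38.13
tcp_pos: [0.5188, -0.0219, 0.1516]
tcp_rot: [-180.0, -0.3, 10.0]
force: [1.7, 1.0, -0.8]
finger_gap: 0.0693
grasp_force: 25.0
```

Request:
move_arm([
  [[0.015, -0.035, 0, 0, 0, 0, 0.05], [0.03, -0.07, 0, 0, 0, 0, 0.05], [0.05, -0.11, 0, 0, 0, 0, 0.05], [0.07, -0.15, 0, 0, 0, 0, 0.05], [0.09, -0.19, 0, 0, 0, 0, 0.05]],
])

```text
time_s: 38.55
tcp_pos: [0.6048, -0.204, 0.1511]
tcp_rot: [-180.0, -0.2, 10.0]
force: [0.9, 1.4, -0.5]
finger_gap: 0.0694
grasp_force: 25.0
```

```bash
python3 - <<'E'
from m import *
dk();togo(deckp(-.07,-.001,-.018+.044),RT)
E
```

```text
deck xyz [-0.0911, 0.0394, 0.092] F [1.3, 1.2, -0.1] rot err(tool) [ 0.05 18.25  0.02] gap 0.0694
at [ 0.6048 -0.204   0.1511] [-179.95   -0.25    9.97] go [ 0.0068 -0.0399 -0.0693] rot [-3.21 17.96  0.04] F [ 0.9  1.4 -0.5]
```

Request:
move_arm([
  [[0.003, -0.02, 0, -1, 6, 0, 0.05], [0.007, -0.037, 0, -2.1, 12, 0, 0.05], [0.007, -0.039, -0.02, -3.2, 17.9, 0, 0.05], [0.007, -0.039, -0.045, -3.2, 17.9, 0, 0.05], [0.007, -0.039, -0.06, -3.2, 17.9, 0, 0.05]],
])

```text
time_s: 38.97
tcp_pos: [0.6105, -0.2406, 0.0857]
tcp_rot: [-179.9, 18.3, 10.0]
force: [-0.9, 0.4, -1.3]
finger_gap: 0.0695
grasp_force: 25.0
```

Request:
move_arm([
  [[0, 0, 0, 0, 0, 0, 0.05], [0, 0, 0, 0, 0, 0, 0.05], [0, 0, 0, 0, 0, 0, 0.05], [0, 0, 0, 0, 0, 0, 0.05], [0, 0, 0, 0, 0, 0, 0.05]],
])

```text
time_s: 39.38
tcp_pos: [0.6123, -0.2411, 0.0935]
tcp_rot: [179.9, 17.7, 10.0]
force: [-0.4, 0.6, -0.3]
finger_gap: 0.0694
grasp_force: 25.0
```

```bash
python3 - <<'E'
from m import *
dk();togo(deckp(-.056,-.001,-.0186+.0175),RT)
E
```

```text
deck xyz [-0.0724, 0.0016, 0.0374] F [-0.2, 0.6, -0.4] rot err(tool) [-0.06  0.27  0.04] gap 0.0694
at [ 0.6123 -0.2411  0.0935] [179.92  17.73   9.96] go [ 0.0041 -0.0019 -0.0417] rot [0.03 0.27 0.02] F [-0.4  0.6 -0.3]
```

Request:
move_arm([
  [[0, -0.001, -0.012, 0, 0.2, 0, 0.05], [0, -0.002, -0.024, 0, 0.2, 0, 0.05], [0.001, -0.002, -0.033, 0, 0.2, 0, 0.05], [0.003, -0.002, -0.039, 0, 0.2, 0, 0.05], [0.004, -0.002, -0.041, 0, 0.2, 0, 0.05]],
])

```text
time_s: 39.8
tcp_pos: [0.6145, -0.2432, 0.0506]
tcp_rot: [-180.0, 18.3, 10.0]
force: [-2.7, 2.5, 14.8]
finger_gap: 0.0692
grasp_force: 25.0
```

```bash
python3 - <<'E'
from m import *
dk()
E
```

```text
deck xyz [-0.0574, -0.0008, -0.0028] F [-6.7, 2.9, 13.4] rot err(tool) [-0.   -0.31 -0.01] gap 0.0692
```

Request:
move_arm([
  [[0.002, 0.0003, 0.0005, 0, 0, 0, 0.05], [0.0045, 0.0007, -0.0003, 0, 0, 0, 0.05], [0.0065, 0.001, -0.001, 0, 0, 0, 0.05], [0.0085, 0.0014, -0.0016, 0, 0, 0, 0.05], [0.0097, 0.0017, -0.0021, 0, 0, 0, 0.05]],
])

```text
time_s: 40.22
tcp_pos: [0.6223, -0.2419, 0.0483]
tcp_rot: [-179.9, 18.5, 10.0]
force: [-10.7, -1.6, 7.1]
finger_gap: 0.0694
grasp_force: 25.0
```

```bash
python3 - <<'E'
from m import *
dk()
E
```

```text
deck xyz [-0.0492, -0.0009, -0.0026] F [-12.5, 0.3, 3.4] rot err(tool) [ 0.06 -0.5   0.03] gap 0.0694
```

Request:
move_arm([
  [[0, 0, 0, 0, 0, 0, 0.0876], [0, 0, 0, 0, 0, 0, 0.0876], [0, 0, 0, 0, 0, 0, 0.0876], [0.006, 0.001, 0.02, 0, 0, 0, 0.0876], [0.012, 0.002, 0.05, 0, 0, 0, 0.0876]],
])

```text
time_s: 40.63
tcp_pos: [0.6354, -0.2387, 0.0957]
tcp_rot: [-179.9, 18.4, 10.0]
force: [1.2, 0.5, -1.1]
finger_gap: 0.0873
grasp_force: 0.0
```

Request:
move_arm([
  [[0, 0, 0.035, 0.6, -3.5, 0, 0.0876], [-0.02, 0, 0.07, 1.2, -7, 0, 0.0876], [-0.05, -0.005, 0.08, 1.9, -10.6, 0, 0.0876], [-0.08, -0.01, 0.09, 2.5, -14.2, 0, 0.0876], [-0.115, -0.02, 0.1, 3.1, -17.9, 0, 0.0876]],
])

```text
time_s: 41.05
tcp_pos: [0.5223, -0.2589, 0.1993]
tcp_rot: [179.9, -0.4, 10.0]
force: [0.1, -1.7, 1.8]
finger_gap: 0.0872
grasp_force: 0.0
```

Request:
move_arm([
  [[0, 0, 0, 0, 0, 0, 0.0876], [0, 0, 0, 0, 0, 0, 0.0876], [0, 0, 0, 0, 0, 0, 0.0876], [0, 0, 0, 0, 0, 0, 0.0876], [0, 0, 0, 0, 0, 0, 0.0876]],
])

```text
time_s: 41.47
tcp_pos: [0.5232, -0.259, 0.1974]
tcp_rot: [180.0, 0.0, 10.0]
force: [0.7, -0.3, -0.1]
finger_gap: 0.0874
grasp_force: 0.0
```

```bash
python3 - <<'E'
from m import *
snap('wrist','w14'); snap('top','t14'); deckdrv('w14',.024)
blobs('t14',amin=300,amax=800,t=7)
togo([.581,.2342,.1],DOWN(-1.1))
E
sed -i '/^for/d' edge.py; cat >> edge.py <<'E'
for x in(-.08,-.04): prof('w14',x,.024)
E
python3 edge.py
```

```text
th 141.0 deck drive centre mm [-49.    0.5] size [95.9 65.3] yaw 0.21 ext [-97.1 -32.3] [-0.9 33.4]
t14 [184. 194.] 698.0 pos [0.5817 0.2345] size [0.1049, 0.074] longyaw 179.1
t14 [221. 133.] 468.0 pos [0.7818 0.1176] size [0.0722, 0.0987] longyaw 12.4
at [ 0.5229 -0.2589  0.1971] [-1.800e+02  6.000e-02  1.001e+01] go [ 0.0581  0.4931 -0.0971] rot [  0.    -0.06 -11.11] F [ 1.1 -0.1  0.4]
w14 -0.08 0.024 [(-60.0, 45.2), (-32.0, 127.6), (34.0, 306.2), (60.0, 67.2)]
w14 -0.04 0.024 [(-59.5, 26.0), (-32.5, 224.5), (34.0, 299.8), (60.5, 71.5)]
```

Three are stacked and square. Now for the last drive, at (0.581, 0.234).

Request:
move_arm([
  [[0, 0.035, 0, 0, 0, 0, 0.0876], [0.006, 0.07, 0, 0, 0, -2, 0.0876], [0.012, 0.108, 0, 0, 0, -4, 0.0876], [0.018, 0.146, 0, 0, 0, -6, 0.0876], [0.024, 0.184, 0, 0, 0, -8, 0.0876]],
])

```text
time_s: 41.98
tcp_pos: [0.5466, -0.0733, 0.1976]
tcp_rot: [179.9, 0.0, 1.9]
force: [0.4, 0.6, -0.3]
finger_gap: 0.0875
grasp_force: 0.0
```

Request:
move_arm([
  [[0.005, 0.038, 0, 0, 0, -1, 0.0876], [0.01, 0.076, 0, 0, 0, -2, 0.0876], [0.015, 0.114, 0, 0, 0, -3.1, 0.0876], [0.02, 0.152, 0, 0, 0, -3.1, 0.0876], [0.025, 0.19, -0.01, 0, 0, -3.1, 0.0876]],
])

```text
time_s: 42.4
tcp_pos: [0.5725, 0.1176, 0.1894]
tcp_rot: [180.0, -0.2, -1.1]
force: [1.5, -0.1, 1.3]
finger_gap: 0.0874
grasp_force: 0.0
```

Request:
move_arm([
  [[0.004, 0.035, -0.01, 0, 0, 0, 0.0876], [0.007, 0.07, -0.03, 0, 0, 0, 0.0876], [0.009, 0.105, -0.06, 0, 0, 0, 0.0876], [0.009, 0.119, -0.09, 0, 0, 0, 0.0876], [0.009, 0.119, -0.11, 0, 0, 0, 0.0876]],
])

```text
time_s: 42.82
tcp_pos: [0.5792, 0.2373, 0.074]
tcp_rot: [179.9, 0.1, -0.9]
force: [-0.5, -0.7, -0.9]
finger_gap: 0.0877
grasp_force: 0.0
```

Request:
move_arm([
  [[0, 0, -0.02, 0, 0, 0, 0.0876], [0, 0, -0.04, 0, 0, 0, 0.0876], [0, 0, -0.06, 0, 0, 0, 0.0876], [0, 0, -0.065, 0, 0, 0, 0.0876], [0, 0, -0.065, 0, 0, 0, 0.0876]],
])

```text
time_s: 43.23
tcp_pos: [0.5791, 0.2332, 0.0108]
tcp_rot: [179.8, 0.2, -1.1]
force: [0.7, -0.2, 0.2]
finger_gap: 0.0874
grasp_force: 0.0
```

```bash
python3 - <<'E'
from m import *
togo([.581,.2342,-.0185],DOWN(-1.1))
E
```

```text
at [0.5791 0.2332 0.0108] [ 1.7979e+02  1.6000e-01 -1.1100e+00] go [ 0.0019  0.001  -0.0293] rot [ 0.21 -0.17  0.01] F [ 0.7 -0.2  0.2]
```

Request:
move_arm([
  [[0.001, 0.001, -0.008, 0, 0, 0, 0.0876], [0.001, 0.001, -0.016, 0, 0, 0, 0.0876], [0.001, 0.001, -0.024, 0, 0, 0, 0.0876], [0.001, 0.001, -0.028, 0, 0, 0, 0.0876], [0.001, 0.001, -0.029, 0, 0, 0, 0.0876]],
])

```text
time_s: 43.65
tcp_pos: [0.5808, 0.2344, -0.0164]
tcp_rot: [179.9, -0.0, -1.1]
force: [0.6, -0.5, 0.6]
finger_gap: 0.0874
grasp_force: 0.0
```

Request:
move_arm([
  [[0, 0, 0, 0, 0, 0, 0.0876], [0, 0, 0, 0, 0, 0, 0.0876], [0, 0, 0, 0, 0, 0, 0.0876], [0, 0, 0, 0, 0, 0, 0.0876], [0, 0, 0, 0, 0, 0, 0.0876]],
])

```text
time_s: 44.07
tcp_pos: [0.5814, 0.2348, -0.0153]
tcp_rot: [180.0, -0.1, -1.1]
force: [-0.1, -0.2, -0.3]
finger_gap: 0.0877
grasp_force: 0.0
```

Request:
move_arm([
  [[0, 0, -0.002, 0, 0, 0, 0.0876], [0, 0, -0.0033, 0, 0, 0, 0.0876], [0, 0, -0.0033, 0, 0, 0, 0.05], [0, 0, -0.0033, 0, 0, 0, 0.05], [0, 0, -0.0033, 0, 0, 0, 0.05]],
])

```text
time_s: 44.48
tcp_pos: [0.5811, 0.2347, -0.019]
tcp_rot: [180.0, -0.0, -1.1]
force: [-0.3, 0.4, 0.6]
finger_gap: 0.073
grasp_force: 0.0
```

Request:
move_arm([
  [[0, 0, 0, 0, 0, 0, 0.05], [0, 0, 0, 0, 0, 0, 0.05], [0, 0, 0, 0, 0, 0, 0.05], [0, 0, 0, 0, 0, 0, 0.05], [0, 0, 0, 0, 0, 0, 0.05]],
])

```text
time_s: 44.9
tcp_pos: [0.5811, 0.2347, -0.019]
tcp_rot: [180.0, -0.0, -1.1]
force: [0.2, -0.5, -0.9]
finger_gap: 0.0692
grasp_force: 25.0
```

Request:
move_arm([
  [[0, 0, 0.03, 0, 0, 0, 0.05], [0, 0, 0.06, 0, 0, 0, 0.05], [0, 0, 0.1, 0, 0, 0, 0.05], [0, 0, 0.14, 0, 0, 0, 0.05], [0, -0.03, 0.17, 0, 0, 0, 0.05]],
])

```text
time_s: 45.32
tcp_pos: [0.5826, 0.2086, 0.1541]
tcp_rot: [-179.9, -0.3, -0.9]
force: [1.5, -0.3, -0.7]
finger_gap: 0.0695
grasp_force: 25.0
```

Request:
move_arm([
  [[0.001, -0.038, 0, 0, 0, 0, 0.05], [0.003, -0.076, 0, 0, 0, 2, 0.05], [0.005, -0.114, 0, 0, 0, 5, 0.05], [0.007, -0.152, 0, 0, 0, 8, 0.05], [0.01, -0.19, 0, 0, 0, 11.1, 0.05]],
])

```text
time_s: 45.73
tcp_pos: [0.5907, 0.0137, 0.1508]
tcp_rot: [180.0, -0.1, 10.1]
force: [0.5, -0.4, -1.4]
finger_gap: 0.0694
grasp_force: 25.0
```

Request:
move_arm([
  [[0.002, -0.038, 0, 0, 0, 0, 0.05], [0.005, -0.076, 0, 0, 0, 0, 0.05], [0.01, -0.114, 0, 0, 0, 0, 0.05], [0.015, -0.152, 0, 0, 0, 0, 0.05], [0.018, -0.19, 0, 0, 0, 0, 0.05]],
])

```text
time_s: 46.15
tcp_pos: [0.6092, -0.1766, 0.1505]
tcp_rot: [180.0, -0.1, 10.0]
force: [1.7, -0.5, -0.9]
finger_gap: 0.0696
grasp_force: 25.0
```

```bash
python3 - <<'E'
from m import *
dk();togo(deckp(-.07,-.001,-.0185+.06),RT)
E
```

```text
deck xyz [-0.0823, 0.0657, 0.0942] F [1.8, -0.8, -0.4] rot err(tool) [-0.02 18.06  0.03] gap 0.0696
at [ 0.6092 -0.1766  0.1505] [ 1.7997e+02 -6.0000e-02  9.9800e+00] go [ 0.0071 -0.0665 -0.0539] rot [-3.1  17.79  0.02] F [ 1.7 -0.5 -0.9]
```

Request:
move_arm([
  [[0.003, -0.03, 0, -1, 6, 0, 0.05], [0.007, -0.06, 0, -2.1, 12, 0, 0.05], [0.007, -0.066, -0.015, -3.1, 17.8, 0, 0.05], [0.007, -0.066, -0.035, -3.1, 17.8, 0, 0.05], [0.007, -0.066, -0.05, -3.1, 17.8, 0, 0.05]],
])

```text
time_s: 46.57
tcp_pos: [0.6157, -0.241, 0.0958]
tcp_rot: [-179.9, 18.3, 9.9]
force: [-1.0, 0.6, -2.9]
finger_gap: 0.0694
grasp_force: 25.0
```

Request:
move_arm([
  [[0, 0, 0, 0, 0, 0, 0.05], [0, 0, 0, 0, 0, 0, 0.05], [0, 0, 0, 0, 0, 0, 0.05], [0, 0, 0, 0, 0, 0, 0.05], [0, 0, 0, 0, 0, 0, 0.05]],
])

```text
time_s: 46.98
tcp_pos: [0.6169, -0.2407, 0.1025]
tcp_rot: [179.9, 17.8, 10.0]
force: [-0.6, 0.7, -0.4]
finger_gap: 0.0695
grasp_force: 25.0
```

```bash
python3 - <<'E'
from m import *
dk();togo(deckp(-.060,-.001,-.0188+.0275),RT)
E
```

```text
deck xyz [-0.0708, 0.0011, 0.0474] F [-0.3, 0.8, -0.5] rot err(tool) [-0.05  0.16  0.03] gap 0.0695
at [ 0.6169 -0.2407  0.1025] [179.94  17.84   9.97] go [-0.0013 -0.0024 -0.0402] rot [0.03 0.16 0.01] F [-0.6  0.7 -0.4]
```

Request:
move_arm([
  [[-0.001, -0.001, -0.01, 0, 0.1, 0, 0.05], [-0.001, -0.002, -0.02, 0, 0.1, 0, 0.05], [-0.001, -0.0025, -0.03, 0, 0.1, 0, 0.05], [-0.001, -0.0025, -0.035, 0, 0.1, 0, 0.05], [-0.001, -0.0025, -0.037, 0, 0.1, 0, 0.05]],
])

```text
time_s: 47.4
tcp_pos: [0.6141, -0.2432, 0.0615]
tcp_rot: [-179.9, 18.3, 10.0]
force: [-0.2, 0.7, -1.2]
finger_gap: 0.0695
grasp_force: 25.0
```

Request:
move_arm([
  [[0, 0, 0, 0, 0, 0, 0.05], [0, 0, 0, 0, 0, 0, 0.05], [0, 0, 0, 0, 0, 0, 0.05], [0, 0, 0, 0, 0, 0, 0.05], [0, 0, 0, 0, 0, 0, 0.05]],
])

```text
time_s: 47.82
tcp_pos: [0.6155, -0.2433, 0.0639]
tcp_rot: [180.0, 18.1, 10.0]
force: [-0.4, 0.6, -0.6]
finger_gap: 0.0694
grasp_force: 25.0
```

```bash
python3 - <<'E'
from m import *
dk();togo(deckp(-.051,-.001,-.0188+.0245),RT)
E
```

```text
deck xyz [-0.0607, -0.0011, 0.0102] F [-0.0, 0.7, -0.7] rot err(tool) [ 0.01 -0.07  0.02] gap 0.0694
at [ 0.6155 -0.2433  0.0639] [180.    18.07   9.97] go [ 0.0077  0.0015 -0.0073] rot [ 0.01 -0.07  0.03] F [-0.4  0.6 -0.6]
```

Request:
move_arm([
  [[0.0015, 0.0003, -0.0015, 0, 0, 0, 0.05], [0.003, 0.0006, -0.003, 0, 0, 0, 0.05], [0.0045, 0.001, -0.0045, 0, 0, 0, 0.05], [0.006, 0.0013, -0.006, 0, 0, 0, 0.05], [0.0077, 0.0015, -0.0073, 0, 0, 0, 0.05]],
])

```text
time_s: 48.23
tcp_pos: [0.6229, -0.2419, 0.0565]
tcp_rot: [180.0, 18.1, 10.0]
force: [-0.4, 0.8, 5.2]
finger_gap: 0.0692
grasp_force: 25.0
```

Request:
move_arm([
  [[0.001, 0.0002, -0.0008, 0, 0, 0, 0.05], [0.002, 0.0004, -0.0016, 0, 0, 0, 0.05], [0.003, 0.0006, -0.0024, 0, 0, 0, 0.05], [0.0036, 0.0007, -0.0028, 0, 0, 0, 0.05], [0.004, 0.0008, -0.003, 0, 0, 0, 0.05]],
])

```text
time_s: 48.65
tcp_pos: [0.624, -0.2419, 0.0561]
tcp_rot: [180.0, 18.5, 10.0]
force: [-11.3, 1.8, 18.5]
finger_gap: 0.0693
grasp_force: 25.0
```

```bash
python3 - <<'E'
from m import *
dk()
E
```

```text
deck xyz [-0.0501, -0.0013, 0.0054] F [-16.0, 3.8, 14.2] rot err(tool) [-0.02 -0.47  0.02] gap 0.0693
```

Request:
move_arm([
  [[0, 0, 0, 0, 0, 0, 0.0876], [0, 0, 0, 0, 0, 0, 0.0876], [0, 0, 0, 0, 0, 0, 0.0876], [0.006, 0.001, 0.02, 0, 0, 0, 0.0876], [0.012, 0.002, 0.05, 0, 0, 0, 0.0876]],
])

```text
time_s: 49.07
tcp_pos: [0.6369, -0.2384, 0.1001]
tcp_rot: [-179.8, 18.5, 10.0]
force: [0.8, -0.1, -0.7]
finger_gap: 0.0871
grasp_force: 0.0
```

Request:
move_arm([
  [[0, 0, 0.035, 0.6, -3.5, 0, 0.0876], [-0.02, 0, 0.07, 1.2, -7, 0, 0.0876], [-0.05, -0.005, 0.08, 1.9, -10.6, 0, 0.0876], [-0.08, -0.01, 0.09, 2.5, -14.2, 0, 0.0876], [-0.115, -0.02, 0.1, 3.1, -17.9, 0, 0.0876]],
])

```text
time_s: 49.48
tcp_pos: [0.5239, -0.2585, 0.2037]
tcp_rot: [179.9, -0.3, 10.0]
force: [0.6, -1.6, 2.2]
finger_gap: 0.0872
grasp_force: 0.0
```

Request:
move_arm([
  [[0, 0, 0, 0, 0, 0, 0.0876], [0, 0, 0, 0, 0, 0, 0.0876], [0, 0, 0, 0, 0, 0, 0.0876], [0, 0, 0, 0, 0, 0, 0.0876], [0, 0, 0, 0, 0, 0, 0.0876]],
])

```text
time_s: 49.9
tcp_pos: [0.5249, -0.2586, 0.2021]
tcp_rot: [180.0, 0.0, 10.0]
force: [0.7, -0.7, -0.4]
finger_gap: 0.0876
grasp_force: 0.0
```

```bash
python3 - <<'E'
from m import *
f,_,_=snap('wrist','w15'); g,_,_=snap('top','t15'); s,_,_=snap('side','s15'); deckdrv('w15',.032)
blobs('t15',amin=300,amax=3000,t=8)
f=cv2.resize(f[:230,100:400],(540,414)); g=cv2.resize(g[90:290,170:430],(540,415))[:186]; 
o=np.zeros((600,800,3),np.uint8); o[:414,:540]=f; o[414:600,:540]=g
o[:414,540:]=cv2.resize(s[90:240,190:284],(260,414))
cv2.imwrite('pics/c15.png',o)
E
sed -i '/^for/d' edge.py; cat >> edge.py <<'E'
for x in(-.08,-.04): prof('w15',x,.032)
E
python3 edge.py
```

```text
th 140.0 deck drive centre mm [-48.8   0.4] size [95.6 65.2] yaw 0.03 ext [-96.6 -32.2] [-0.9 33.1]
t15 [221. 133.] 388.5 pos [0.7819 0.1178] size [0.0715, 0.0979] longyaw 13.4
t15 [315. 100.] 492.5 pos [ 0.889  -0.1922] size [0.0568, 0.1863] longyaw 87.7
w15 -0.08 0.032 [(-58.5, 47.6), (-32.5, 129.3), (33.5, 276.0), (59.0, 70.4)]
w15 -0.04 0.032 [(-58.0, 27.3), (-32.5, 229.5), (33.5, 288.6), (59.0, 74.3)]
```

View pics/c15.png

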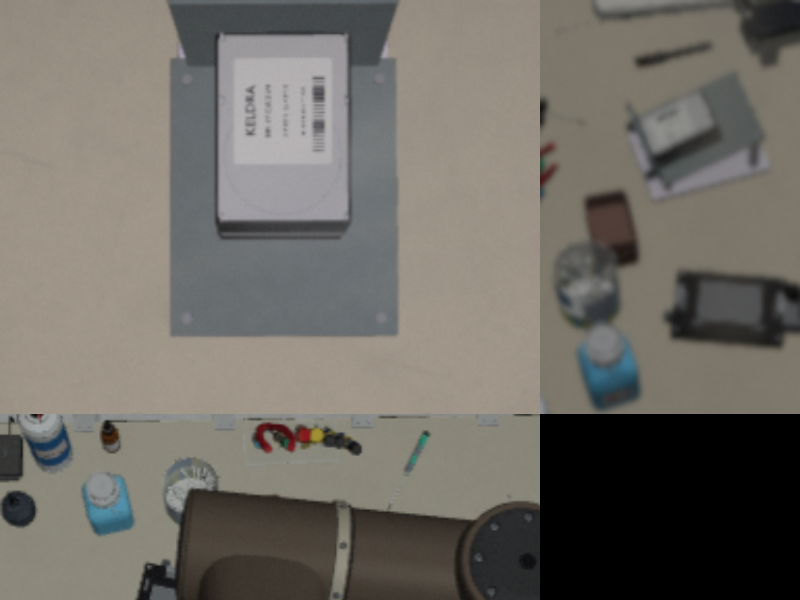

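The pile stands square against the backstop at (283,130), the brush is clear at (672,53), the dock is empty, and the bottle and pot stand undisturbed. I'm handing in.

```bash
python3 -c "
from bench import env
print(env.close_job())"
```

```text
the job is handed in; nothing more can be done
None
```

The job is handed in: the dock is switched off, its drive is unlatched and out, the brush lies on open bench, and all four drives (docked plus three loose) are in one square pile against the rack's backstop, with bottle and pot undisturbed; no verdict came back.

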